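# Tip the finished pump glands out of the hinged tray into the bin

## Task

Push the empty large red bin squarely up against the front of the blue stand, centred below the open mouth of the tip tray. Then lift the tray by its handle until all three bronze glands have slid out into the bin, and lower it gently, without letting it drop, all the way back onto its rest and let go. Leave the other things on the bench where they are.

Things in the scene. Friction and masses are not known exactly. Their poses are not given: they have to be found in the camera images.
- stand: Blue steel stand of the tip tray, 180 mm (its x) by 200 mm (its y), fixed to the bench; place and yaw vary. Origin: on the bench under its middle. z is up; +y points from the tray's mouth to its handle, -y out of the mouth, x along the hinge. The flat front panel that the bin is pushed against lies at y = -105 mm and is 95 mm high.
- tray (a joint): Hinge angle of the aluminium tray in rad: 0 = level, down on its two rubber rests; grows as the handle end rises, to a stop at 0.8. It swings freely and falls back by its weight (0.6 kg, plus the parts). Inside it is 150 mm wide with 40 mm high walls, open at the mouth. The parts start to slide at 0.28 to 0.5 rad, depending on friction.
- tray_hinge (a point): Middle of the hinge axis, at the mouth end of the tray, 125 mm above the bench; in the stand's frame at (0, -100, 125) mm; the axis is parallel to the stand's x.
- tray_handle (a point): Middle of the tray's bow handle: a round black grip 16 mm thick, 88 mm long, parallel to the stand's x; at rest at (0, 155, 155) mm in the stand's frame. Its axis is 52 mm out from the rear wall, whose top is 19 mm higher than the axis; the handle's legs are 55 mm either side of the middle. It moves on a circle of 257 mm radius about the hinge.
- tray_mouth (a point): Middle of the floor's front edge at the open mouth, 35 mm beyond the hinge and 134 mm above the bench at rest; it dips by up to 28 mm as the tray is lifted.
- bin: Large red plastic bin, open on top, empty, 0.45 kg, loose: 200 mm (its x) by 220 mm (its y), walls 4 mm thick, 85 mm high; the wall at its -y end, away from the stand, is only 55 mm high. Origin: on the bench under its middle. At first its back (+y) is 45 to 100 mm from the stand and a little askew. Up against the stand its origin is at (0, -215, 0) mm in the stand's frame.
- gland1_center (a point): First of three identical pump glands lying in the tray: an oval bronze flange 94 by 56 mm and 10 mm thick with a 40 mm collar on top, 22 mm high in all, about 0.28 kg. The point is its middle, half-way up. This one lies nearest the handle.
- gland2_center (a point): Second gland, the same shape, in the middle of the tray.
- gland3_center (a point): Third gland, the same shape, nearest the mouth.
- small_bin: Small red bin, 105 x 150 x 62 mm, standing beyond the work; leave it alone. Origin: under its middle.
- impeller: Grey pump impeller, 120 mm across and 38 mm high, lying beyond the work; leave it alone. Origin: under its middle.
- deburrer: Deburring tool with a yellow handle, 170 mm long, lying on the robot's side of the work; leave it alone. Origin: under its middle.
Mind the look-alikes: they are no part of the job. Leave any pink or turquoise look-alike of the part that bears gland2_center alone.

How it is judged (in metres and radians):
On the way, in this order (a step that is already met when the one before it is completed fails the run):
1. the bin stands below the tray's mouth, against the stand (gap at its middle under 20 mm, within 50 mm sideways, within 0.15 rad of square), the tray still down (y of bin in the frame of stand above -0.235 m and x of bin in the frame of stand between -0.05 and 0.05 m and angle between bin's own z axis and vertical below 0.1 rad and angle between the y axis of bin and the y axis of stand, either way round below 0.15 rad and value of joint tray below 0.1 rad), for 0.2 s.
2. all three glands are in the bin while the tray is held up (over 0.2 rad) (x of gland1_center in the frame of bin between -0.096 and 0.096 m and y of gland1_center in the frame of bin between -0.106 and 0.106 m and z of gland1_center in the frame of bin between 0 and 0.075 m and x of gland2_center in the frame of bin between -0.096 and 0.096 m and y of gland2_center in the frame of bin between -0.106 and 0.106 m and z of gland2_center in the frame of bin between 0 and 0.075 m and x of gland3_center in the frame of bin between -0.096 and 0.096 m and y of gland3_center in the frame of bin between -0.106 and 0.106 m and z of gland3_center in the frame of bin between 0 and 0.075 m and value of joint tray above 0.2 rad), for 0.1 s.
At the end, for the whole second after the job is handed in: All three glands lie in the bin (their middles inside its walls and below 75 mm above its underside), at rest; the bin stands upright on the bench under the mouth, at most 30 mm from the stand, within 55 mm sideways and within 0.2 rad of square; the tray is down on its rest (under 0.025 rad) (x of gland1_center in the frame of bin between -0.096 and 0.096 m and y of gland1_center in the frame of bin between -0.106 and 0.106 m and z of gland1_center in the frame of bin between 0 and 0.075 m and x of gland2_center in the frame of bin between -0.096 and 0.096 m and y of gland2_center in the frame of bin between -0.106 and 0.106 m and z of gland2_center in the frame of bin between 0 and 0.075 m and x of gland3_center in the frame of bin between -0.096 and 0.096 m and y of gland3_center in the frame of bin between -0.106 and 0.106 m and z of gland3_center in the frame of bin between 0 and 0.075 m and y of bin in the frame of stand above -0.245 m and x of bin in the frame of stand between -0.055 and 0.055 m and angle between bin's own z axis and vertical below 0.1 rad and angle between the y axis of bin and the y axis of stand, either way round below 0.2 rad and value of joint tray below 0.025 rad and linear speed of each of gland1, gland2, gland3, bin below 0.02 m/s); the robot touches nothing.
It fails at once if the tray drops or is slammed (falling faster than 1.5 rad/s, about 0.38 m/s at the handle) (velocity of joint tray below -1.5 rad/s).
It fails at once if the small bin is moved by more than 20 mm (distance of small_bin from where it was at the start of the episode above 0.02 m).
It fails at once if the impeller is moved by more than 20 mm (distance of impeller from where it was at the start of the episode above 0.02 m).
It fails at once if the deburring tool is moved by more than 20 mm (distance of deburrer from where it was at the start of the episode above 0.02 m).
It also fails if it takes over 58 s, if anything falls off the work surface, if the arm or the gripper's body presses on something with over 40 N, if the wrist force passes 120 N, or if a joint passes its speed limit or range.

## Robot

A 6-joint arm with a two-finger parallel gripper is mounted at the origin on the work surface. World frame = base frame: x ahead of the robot, y to its left, z up, the work surface at z = 0. Lengths are in m, angles in degrees, forces in N, time in s.
With the tool pointing down it reaches from about 0.35 to 0.875 m from the base axis. Payload 4.2 kg.
Tool frame: the origin (TCP) lies between the finger pads; the fingertips stand 17 mm ahead of it and the grasp point (between the pads) lies 2 mm behind it; z points along the fingers, y is the direction in which the jaws open and shut (so a half turn about z gives the same grasp; the last joint's range is limited). The gripper opens to 87 mm and grips with 3 to 60 N. Pads are 19 mm wide; open, the fingers measure 117 mm over their backs; the gripper's body (75 mm by 190 mm) begins 51 mm behind the grasp point.
Start: joints at [-50.214, 22.042, 0.453, 0, -68.411, -14.817], TCP at [0.264, -0.567, 0.201] pointing down, gripper open.
Joint ranges: [-179.83, 179.83], [-69.29, 118.12], [-61.27, 80.66], [-181.25, 117.63], [-171.15, -9.14], [-177.46, 177.46]. Speed limits (degrees/s): [159.86, 159.86, 180, 180, 180, 180].

## Interface

Orientations are given as a 3x3 rotation matrix whose columns are the frame's x, y, z axes.
In Python, from station import r gives the robot as it stands.
- The arm moves only by the shell command python3 -m creep 'ROWS'. ROWS is JSON, a list of rows, each a list of 7 numbers: the opening, from 0 (shut) to 1 (fully open), then the shift along the tool's x, y, z scaled (see below), then the turn, a rotation vector about the tool's x, y, z scaled (see below). A call has 1 to 5 rows; each row is the pose to reach, as a shift and turn from the pose measured when the call began, along the tool's axes at that moment, turning the shorter way round; what a row does not reach only later rows make up. The controller multiplies each number of a shift by 300 mm and each number of a turn by 180 degrees. A row lasts 1/12 s, in which the tool goes at most 41.7 mm and 7.16 degrees, less where a joint would pass 70% of its speed; a pose out of reach is approached as far as the arm can. A call with a number of a shift or a turn outside -1 to 1 is refused whole. A call with a gripper value outside its range is refused whole. The fingers move at their own pace and stop on an object; the grip force is fixed at half the most. Time passes only in rows, so rows that repeat a pose let the fingers close. It gives the time, the measured TCP pose, the force and the opening at its end, in the units of the state.
- r.sense(): the state, without advancing time (a new reading comes with each control period).
- r.capture(name): name is "scene" or "top" or "wrist"; returns the picture (480x640x3 uint8, blue, green, red); there is no depth.
- r.camera_model(name): a dict with "mtx" (3x3 intrinsics, pixels), "R" (3x3) and "t" (3): a world point X has camera coordinates R X + t; the wrist camera has in their place "mount" (4x4, takes a point from camera to tool coordinates, whose origin is the TCP and whose axes are the flange's). Camera axes: x right, y down, z forward; pixel columns grow to the right and rows downward; lengths in m; the calibration is good to about 2 mm. A picture is of the moment at which its call begins: read the wrist's pose just before it. camera_model takes no time and is no camera call.
- r.finish_job(): hands the job in, once; it reports no verdict.
Trained networks look in the newest picture that a camera, given by its name, has taken for a name from the list of things; names that differ only in an ending like _2 or _b are one class to them, and where a whole thing is asked for, a point or a joint stands for the part that bears it (a point fixed in the world has none). Each returns a list of dicts, best first, with "score" (0 to 1); they miss things now and then, are a little off and sometimes report something else, mostly with a low value. They report only what shows in the picture. A call takes as long as a camera call. They do not tell look-alikes from the thing itself.
- r.recognise(camera, target): "rect" ([left, top, right, bottom] as shares, 0 to 1, of the picture: columns of its width, rows of its height, round what is visible of it).
- r.outline_of(camera, target): "pixels" (480x640 bool, what is visible of it) and "rect" ([left, top, right, bottom] as shares, 0 to 1, of the picture: columns of its width, rows of its height, round what is visible of it).
The state is a dict: "time_s": time; "joints": joint angles; "joint_velocities": joint speeds; "effort": joint torques, N m; "tcp_pos": TCP position; "ee_rot": TCP orientation; "wrist_force": force on the tool from outside, world axes, zero at the start; "moment": the same for the moment, N m; "gripper_width": opening from 0.0 (shut) to 1.0 (fully open).
Only numpy, scipy, OpenCV 4.12 (cv2) and the standard library are available. Lean on these libraries where they do the work, as an engineer would, in place of code of your own. Each camera call takes 0.05 s, during which the arm holds its last target.

## Working session

There is one attempt and no reset: what is moved stays moved. The work goes in short steps, Python scripts to look and compute and a shell command to move; the robot and the scene stay as the last step left them, time stands still between calls to the robot, and variables do not carry over. Pictures are saved under pics/ and viewed, and the job is handed in when it is done.

```bash
ls; mkdir -p pics; python3 - <<'E'
from station import r
import cv2,numpy as np
s=r.sense(); print(s)
for n in ["scene","top","wrist"]:
    cv2.imwrite(f"pics/{n}0.png",r.capture(n)); print(n,r.camera_model(n))
E
```

```text
pics
{'time_s': 0.0, 'joints': array([-5.02141700e+01,  2.20892058e+01,  3.80785789e-01, -2.99460704e-02,
       -6.84106072e+01, -1.48171360e+01]), 'joint_velocities': array([ 0.03857572, -0.04093776, -0.02390076, -0.04110104, -0.00620639,
       -0.06689684]), 'effort': array([-1.13210524e-03, -3.90657771e+01,  1.87399417e+01,  4.21999231e+00,
        1.08076181e-02, -2.02181845e-04]), 'tcp_pos': array([ 0.26358362, -0.56599207,  0.20038043]), 'ee_rot': array([[-9.06619914e-01, -4.21947175e-01, -9.55893667e-04],
       [-4.21948253e-01,  9.06617909e-01,  1.90733146e-03],
       [ 6.18371962e-05,  2.13256235e-03, -9.99997724e-01]]), 'wrist_force': array([-0.85369679, -0.52662582,  0.67652358]), 'moment': array([-0.03596135, -0.01509768,  0.03429783]), 'gripper_width': 0.9998537632773112}
scene {'mtx': array([[584.92900953,   0.        , 320.09244333],
       [  0.        , 584.92900953, 247.92897284],
       [  0.        ,   0.        ,   1.        ]]), 'R': array([[-0.25539075,  0.96683591,  0.00197238],
       [ 0.67049522,  0.17858106, -0.72010067],
       [-0.69657141, -0.182584
[... 260 characters left out ...]
3799, -0.99925378, -0.03007341],
       [-0.98158602,  0.02948945, -0.18873065],
       [ 0.18947666,  0.02494518, -0.9815683 ]]), 't': array([0.12721103, 0.54090772, 0.90028954])}
wrist {'mtx': array([[394.72034083,   0.        , 320.85278388],
       [  0.        , 394.72034083, 233.51025211],
       [  0.        ,   0.        ,   1.        ]]), 'mount': array([[ 1.58959278e-03, -9.69998633e-01, -2.43105174e-01,
         6.70164606e-02],
       [ 9.99997138e-01,  1.10718139e-03,  2.12099062e-03,
        -9.75259207e-04],
       [-1.78819648e-03, -2.43107849e-01,  9.69997616e-01,
        -1.83112439e-01],
       [ 0.00000000e+00,  0.00000000e+00,  0.00000000e+00,
         1.00000000e+00]])}
```

View pics/scene0.png

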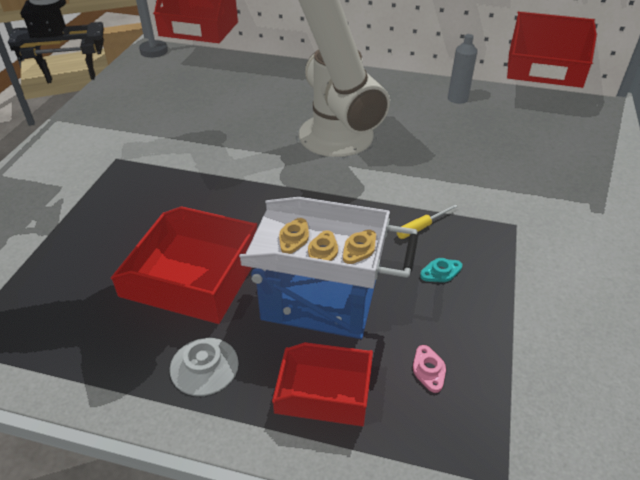

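View pics/top0.png

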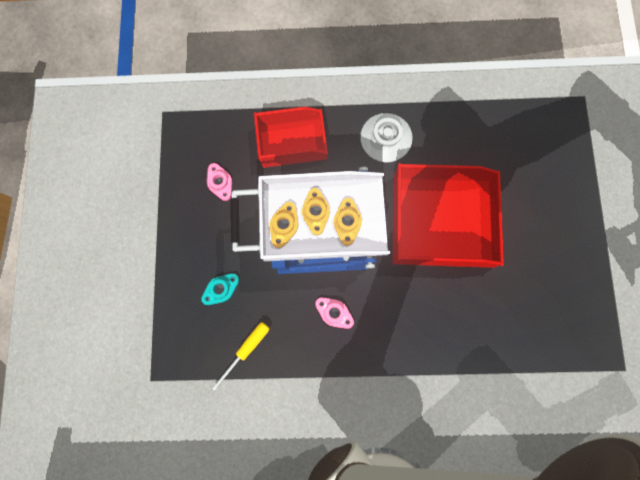

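View pics/wrist0.png

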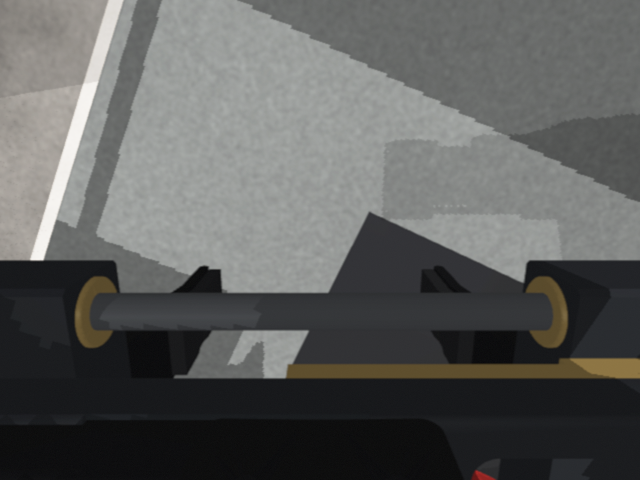

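```bash
python3 - <<'E'
import cv2
a=cv2.imread('pics/top0.png'); b=cv2.imread('pics/scene0.png')
cv2.imwrite('pics/ca.png',cv2.resize(a[150:290,220:520],None,fx=2.66,fy=2.66,interpolation=cv2.INTER_CUBIC))
cv2.imwrite('pics/cb.png',cv2.resize(b[180:340,105:425],None,fx=2.5,fy=2.5,interpolation=cv2.INTER_CUBIC))
E
```

```text
(no output)
```

View pics/ca.png

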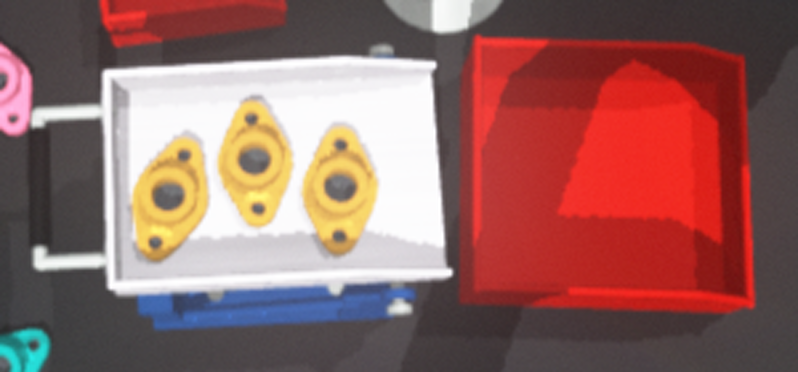

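View pics/cb.png

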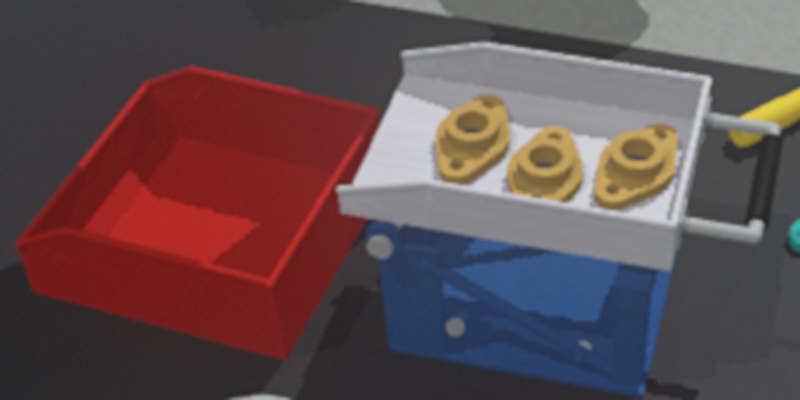

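```bash
cat > h.py <<'E'
import numpy as np,cv2
from scipy.optimize import least_squares
from station import r
CM={n:r.camera_model(n) for n in ("scene","top","wrist")}
def proj(c,X):
    m=CM[c]; p=(np.atleast_2d(X)@np.asarray(m['R']).T+m['t'])@m['mtx'].T
    return p[:,:2]/p[:,2:]
def proj_w(X,s):
    m=CM['wrist'];T=np.array(m['mount']);Rw=s['ee_rot']@T[:3,:3];tw=s['ee_rot']@T[:3,3]+s['tcp_pos']
    p=((np.atleast_2d(X)-tw)@Rw)@m['mtx'].T
    return p[:,:2]/p[:,2:]
def rz(a): return np.array([[np.cos(a),-np.sin(a),0],[np.sin(a),np.cos(a),0],[0,0,1]])
def tw(q,P): return np.atleast_2d(P)@rz(q[2]).T+[q[0],q[1],0]
def fit(obs,q0):
    def f(q): return np.concatenate([(proj(c,tw(q,P))[0]-uv) for c,P,uv in obs])
    s=least_squares(f,q0,loss='soft_l1',f_scale=1.5); return s.x,f(s.x).reshape(-1,2)
def tool_delta(s,target):
    "world target TCP -> scaled tool shift"
    return s['ee_rot'].T@(np.asarray(target)-s['tcp_pos'])/0.3
E
python3 - <<'E'
from h import *
A=lambda u,v:(u/2.66+220,v/2.66+150)
B=lambda u,v:(u/2.5+105,v/2.5+180)
st=[("top",[.078,.103,.174],A(104,70)),("top",[-.078,.103,.174],A(113,292)),("top",[0,.155,.155],A(39,186)),
("scene",[.078,.103,.174],B(670,207+5)),("scene",[-.078,.103,.174],B(710,76)),("scene",[0,.155,.155],B(767,182)),
("scene",[.09,-.1,0],B(393,348)),("scene",[.09,.1,0],B(640,393))]
q,e=fit(st,[.5,0,0]);print("stand",q,'\n',e.round(1))
bn=[("top",[.1,.11,.085],A(475,37)),("top",[-.1,.11,.085],A(460,303)),("top",[.1,-.11,.055],A(743,57)),("top",[-.1,-.11,.055],A(754,306)),
("scene",[-.1,.11,.085],B(378,108)),("scene",[.1,.11,.085],B(270,283)),("scene",[.1,.11,0],B(285,357)),("scene",[.1,-.11,.055],B(18,243)),("scene",[.1,-.11,0],B(35,290)),("scene",[-.1,-.11,.055],B(147,83))]
b,e=fit(bn,[.5,-.3,0]);print("bin",b,'\n',e.round(1))
d=rz(-q[2])@np.array([b[0]-q[0],b[1]-q[1],0]);print("bin in stand",d,np.degrees(b[2]-q[2]))
for P in ([0,.155,.155],[0,-.100,.125],[0,-.35,0]): print(tw(q,P))
E
```

```text
stand [0.55970894 0.11157061 0.01346549] 
 [[ 1.   0.8]
 [-1.2 -1.5]
 [ 0.5  0.5]
 [ 0.5  4.3]
 [-0.4 -0. ]
 [-2.1 -1.8]
 [ 0.1 -1.4]
 [ 3.7  1.1]]
bin [ 0.57722945 -0.1660173  -0.06188634] 
 [[-0.3  0.6]
 [ 5.  -5.2]
 [-0.3  0.5]
 [-0.8 -0.8]
 [ 0.6  0.2]
 [ 0.7 -0. ]
 [ 0.2  0.1]
 [-0.4 -0.7]
 [-0.4 -0.6]
 [-0.3 -0.8]]
bin in stand [ 0.01378118 -0.27779866  0.        ] -4.317342072807871
[[0.55762185 0.26655656 0.155     ]]
[[0.56105544 0.01157968 0.125     ]]
[[ 0.56442172 -0.23839766  0.        ]]
```

Candidates, in top-picture pixels unless noted:
- **Bin:** the large red bin at (450,215), the small red bin at (290,135), and red wall bins in the scene picture at (195,15) and (552,45). I choose (450,215): it is large, in front of the mouth, and has the low wall away from the stand. The close crop confirms this.
- **Glands:** bronze at (284,223), (316,210) and (347,220) in the tray. The pink ones at (218,182) and (335,312) and the turquoise one at (220,290) are to be left alone.
- **Handle:** the black grip at (235,220).

Next I overlay the fitted models to check the poses.

```bash
python3 - <<'E'
from h import *
B=lambda u,v:(u/2.5+105,v/2.5+180)
A=lambda u,v:(u/2.66+220,v/2.66+150)
st=[("top",[.078,.103,.174],A(104,70)),("top",[-.078,.103,.174],A(113,292)),("top",[0,.155,.155],A(39,186)),
("scene",[.078,.103,.174],B(682,193)),("scene",[-.078,.103,.174],B(710,76)),("scene",[0,.155,.155],B(767,182)),
("scene",[.09,-.1,0],B(393,348))]
q,e=fit(st,[.5,0,0]);print("stand",q,'\n',e.round(1))
b=np.array([0.57722945,-0.1660173,-0.06188634])
np.save('q.npy',q);np.save('b.npy',b)
d=rz(-q[2])@np.array([b[0]-q[0],b[1]-q[1],0]);print(d)
L=lambda *p:np.array(p)
segs=[(q,[.09*i,-.105,z],[.09*j,y,z]) for i,j,y in((1,-1,-.105),(1,1,.1),(-1,-1,.1)) for z in(0,.095)]
segs+=[(q,[.078,.103,.174],[-.078,.103,.174]),(q,[.044,.155,.155],[-.044,.155,.155]),(q,[.055,.103,.155],[.055,.155,.155]),(q,[-.055,.103,.155],[-.055,.155,.155]),(q,[.075,-.135,.134],[-.075,-.135,.134]),(q,[.078,.103,.174],[.078,-.07,.174]),(q,[-.078,.103,.174],[-.078,-.07,.174])]
segs+=[(b,[.1,.11,.085],[-.1,.11,.085]),(b,[.1,-.11,.055],[-.1,-.11,.055]),(b,[.1,.11,.0],[.1,-.11,0])]
out=[]
for c,(u,v,w,h) in(("top",(200,140,320,160)),("scene",(105,175,320,170))):
    im=cv2.imread(f'pics/{c}0.png')[v:v+h,u:u+w];im=cv2.resize(im,None,fx=2.5,fy=2.5)
    for qq,p1,p2 in segs:
        x=(proj(c,tw(qq,[p1,p2]))-[u,v])*2.5
        cv2.line(im,tuple(x[0].astype(int).tolist()),tuple(x[1].astype(int).tolist()),(0,255,0),1)
    cv2.imwrite(f'pics/ov_{c}.png',im)
E
```

```text
stand [0.56109453 0.11317178 0.02850802] 
 [[-0.4  1. ]
 [-1.4 -1.4]
 [-0.3  1. ]
 [-2.6 12.1]
 [-0.2 -0. ]
 [-1.1 -2.1]
 [ 1.1  0.1]]
[ 0.00817031 -0.27953555  0.        ]
```

View pics/ov_top.png

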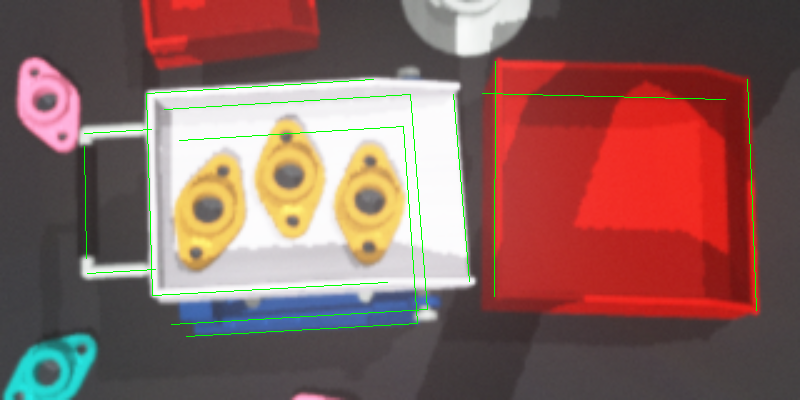

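View pics/ov_scene.png

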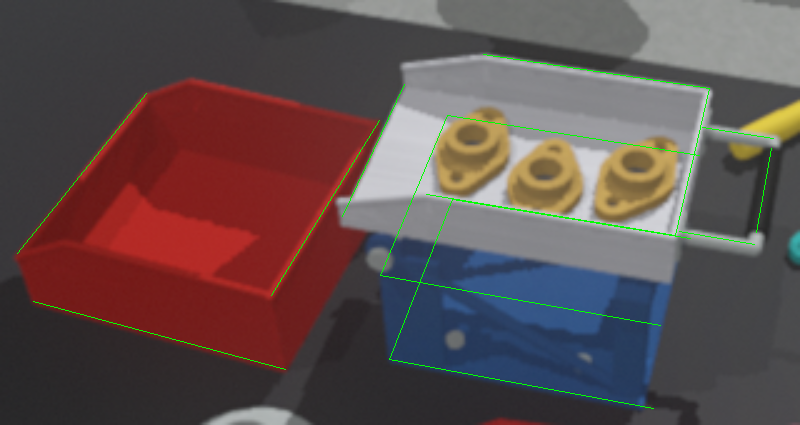

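Both overlays fit to within a few pixels. The stand is at (0.561, 0.113) with yaw 1.6°. The bin is 8 mm off sideways, 64 mm away and 5° askew. I'll grip the bin's low front wall and slide it home, starting by moving over it.

```bash
python3 -m creep '[[1,-0.67,0.226,0,0,0,0.158],[1,-0.67,0.226,0,0,0,0.158],[1,-0.67,0.226,0,0,0,0.158],[1,-0.67,0.226,0,0,0,0.158],[1,-0.67,0.226,0,0,0,0.158]]'
python3 - <<'E'
from h import *
s=r.sense();print(s['tcp_pos'],s['ee_rot'],s['joints'].round(1),tool_delta(s,[.5705,-.2738,.13]),np.degrees(np.arctan2(s['ee_rot'][1,1],s['ee_rot'][0,1])))
E
```

```text
time_s: 0.57
tcp_pos: [0.4074, -0.4286, 0.2005]
ee_rot: [[-0.998, 0.066, -0.001], [0.066, 0.998, 0.002], [0.001, 0.002, -1.0]]
wrist_force: [1.1, -0.8, -0.2]
gripper_width: 0.999
[ 0.40742463 -0.42860627  0.20048909] [[-0.99781784  0.06601475 -0.00126889]
 [ 0.06601234  0.99781708  0.00185512]
 [ 0.00138858  0.00176731 -0.99999747]] [-30.8  18.9  -4.4  -0.1 -66.8 -63. ] [-0.50866089  0.55036381  0.23523059] 86.21487491823311
```

```bash
python3 -m creep '[[1,-0.51,0.55,0.2,0,0,0],[1,-0.51,0.55,0.2,0,0,0],[1,-0.51,0.55,0.2,0,0,0],[1,-0.51,0.55,0.2,0,0,0],[1,-0.51,0.55,0.2,0,0,0]]'
python3 -m creep '[[1,0,0,0,0,0,0],[1,0,0,0,0,0,0]]'
python3 - <<'E'
from h import *
s=r.sense();print(s['tcp_pos'],tool_delta(s,[.5705,-.2738,.045]),np.degrees(np.arctan2(s['ee_rot'][1,1],s['ee_rot'][0,1])))
cv2.imwrite('pics/w1.png',r.capture('wrist'));cv2.imwrite('pics/s1.png',r.capture('scene'))
E
```

```text
time_s: 0.98
tcp_pos: [0.5537, -0.2895, 0.1466]
ee_rot: [[-0.998, 0.066, -0.002], [0.066, 0.998, 0.002], [0.002, 0.002, -1.0]]
wrist_force: [-0.2, -0.4, -0.1]
gripper_width: 1.0
time_s: 1.15
tcp_pos: [0.5545, -0.2873, 0.1449]
ee_rot: [[-0.998, 0.062, -0.005], [0.062, 0.998, 0.003], [0.005, 0.003, -1.0]]
wrist_force: [-0.1, -0.9, 0.6]
gripper_width: 1.0
[ 0.55447348 -0.28733     0.14488076] [-0.05206864  0.04745942  0.33282225] 86.42637795053673
```

View pics/s1.png

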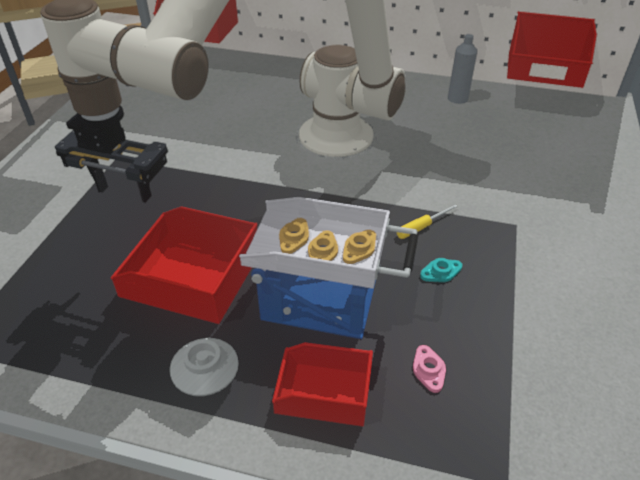

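View pics/w1.png

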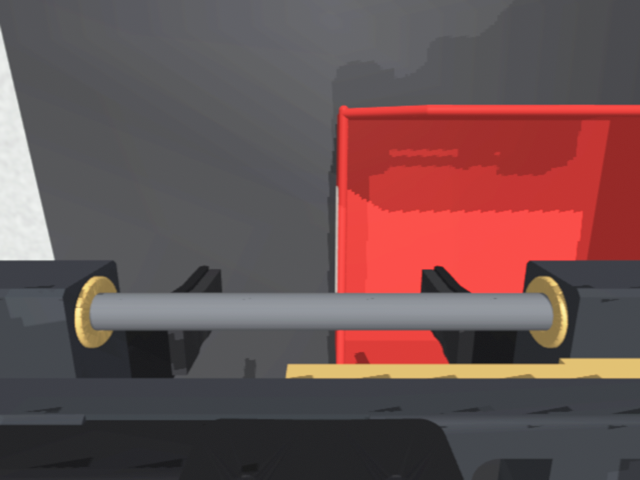

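```bash
python3 - <<'E'
from h import *
s=r.sense();print(proj('scene',s['tcp_pos']),proj('top',s['tcp_pos']))
b=np.load('b.npy');P=tw(b,[[.1,-.11,.055],[0,-.11,.055],[-.1,-.11,.055]]);print(proj_w(P,s))
P=tw(b,[[.1,-.11,.055],[.1,.11,.085]]);print(P)
E
```

```text
[[126.93865694 201.639285  ]] [[526.85720124 214.75122078]]
[[340.78092734 374.54810851]
 [342.14321245 252.54920495]
 [343.75436243 108.26330696]]
[[ 0.67023486 -0.28199141  0.055     ]
 [ 0.68384117 -0.06241256  0.085     ]]
```

```bash
python3 -m creep '[[1,-0.052,0.047,0,0,0,0],[1,-0.052,0.047,0.1,0,0,0],[1,-0.052,0.047,0.2,0,0,0],[1,-0.052,0.047,0.333,0,0,0],[1,-0.052,0.047,0.333,0,0,0]]'
python3 -m creep '[[1,0,0,0,0,0,0]]'
python3 - <<'E'
from h import *
s=r.sense();print(s['tcp_pos'],tool_delta(s,[.5705,-.2738,.045]),s['wrist_force'])
E
```

```text
time_s: 1.67
tcp_pos: [0.5631, -0.2758, 0.0395]
ee_rot: [[-0.997, 0.07, -0.016], [0.07, 0.998, 0.007], [0.016, 0.006, -1.0]]
wrist_force: [-1.4, 0.1, -1.5]
gripper_width: 0.999
time_s: 1.75
tcp_pos: [0.5623, -0.2772, 0.0398]
ee_rot: [[-0.997, 0.071, -0.017], [0.071, 0.997, 0.007], [0.018, 0.005, -1.0]]
wrist_force: [0.2, 0.2, 1.4]
gripper_width: 0.998
[ 0.56229125 -0.27720815  0.039776  ] [-0.02617134  0.01337337 -0.01781025] [0.16886717 0.18573385 1.39837865]
```

```bash
python3 -m creep '[[1,-0.02,0.013,-0.018,0,0,0],[0,-0.02,0.013,-0.018,0,0,0],[0,-0.02,0.013,-0.018,0,0,0],[0,-0.02,0.013,-0.018,0,0,0],[0,-0.02,0.013,-0.018,0,0,0]]'
python3 -m creep '[[0,0,0,0,0,0,0],[0,0,0,0,0,0,0],[0,0,0,0,0,0,0]]'
python3 - <<'E'
from h import *
s=r.sense();print(s['tcp_pos'],s['wrist_force'],s['gripper_width']*87)
cv2.imwrite('pics/s2.png',r.capture('scene'))
print(s['ee_rot'])
E
```

```text
time_s: 2.17
tcp_pos: [0.5694, -0.2739, 0.0466]
ee_rot: [[-0.997, 0.071, -0.015], [0.071, 0.997, 0.006], [0.015, 0.005, -1.0]]
wrist_force: [-0.2, -0.5, 1.1]
gripper_width: 0.781
time_s: 2.42
tcp_pos: [0.5695, -0.2739, 0.0469]
ee_rot: [[-0.997, 0.071, -0.014], [0.071, 0.997, 0.006], [0.015, 0.005, -1.0]]
wrist_force: [0.3, -0.2, -0.4]
gripper_width: 0.557
[ 0.56947076 -0.27389802  0.04688743] [ 0.34883624 -0.21804528 -0.44191525] 48.44942987692087
[[-0.9973737   0.07096216 -0.01449384]
 [ 0.07088131  0.9974666   0.00601871]
 [ 0.01488422  0.00497556 -0.99987684]]
```

View pics/s2.png

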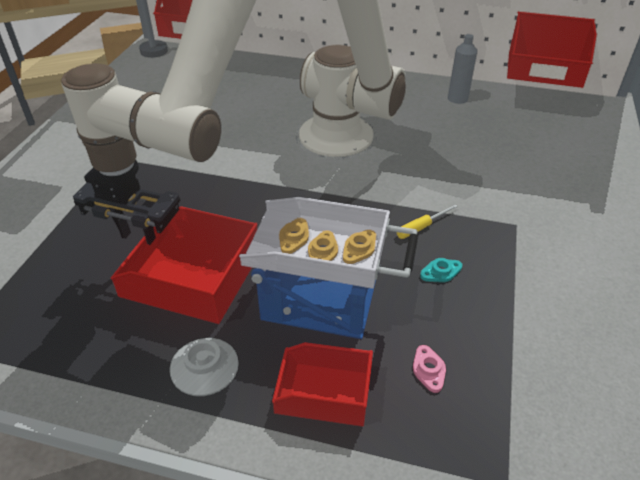

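The fingers straddle the front wall and are closing at about 75 mm/s. I keep closing.

```bash
python3 -m creep '[[0,0,0,0,0,0,0],[0,0,0,0,0,0,0],[0,0,0,0,0,0,0],[0,0,0,0,0,0,0],[0,0,0,0,0,0,0]]'
python3 -m creep '[[0,0,0,0,0,0,0],[0,0,0,0,0,0,0],[0,0,0,0,0,0,0],[0,0,0,0,0,0,0]]'
```

```text
time_s: 2.88
tcp_pos: [0.5693, -0.2739, 0.0466]
ee_rot: [[-0.997, 0.071, -0.015], [0.071, 0.997, 0.006], [0.015, 0.005, -1.0]]
wrist_force: [-0.1, 0.2, 0.6]
gripper_width: 0.127
time_s: 3.22
tcp_pos: [0.5693, -0.2739, 0.0466]
ee_rot: [[-0.997, 0.071, -0.015], [0.071, 0.997, 0.006], [0.015, 0.005, -1.0]]
wrist_force: [-0.8, 0.0, -0.0]
gripper_width: 0.003
```

```bash
python3 - <<'E'
from h import *
cv2.imwrite('pics/w3.png',r.capture('wrist'))
a=r.capture('scene')[130:330,60:310];b=r.capture('top')[130:290,370:570]
cv2.imwrite('pics/s3.png',cv2.resize(a,None,fx=3,fy=3));cv2.imwrite('pics/t3.png',cv2.resize(b,None,fx=3.7,fy=3.7))
print(r.sense()['gripper_width'],r.sense()['time_s'])
E
```

```text
0.005596534573900462 3.3667
```

View pics/s3.png

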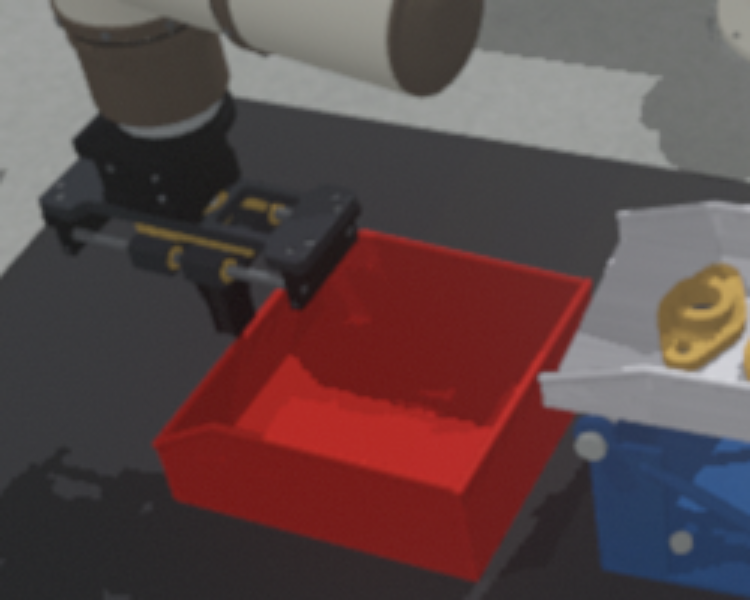

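View pics/w3.png

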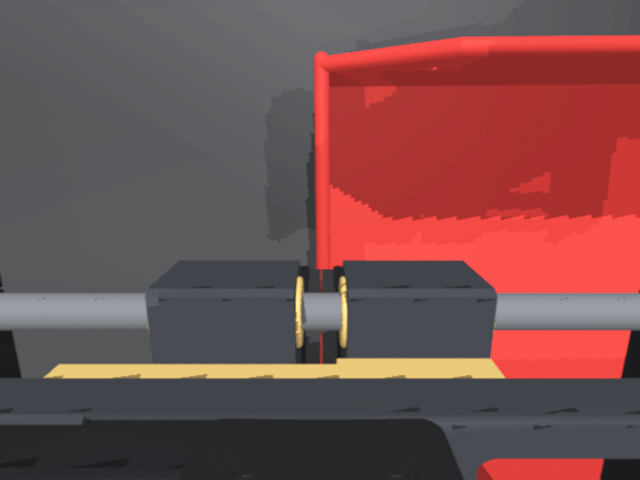

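View pics/t3.png

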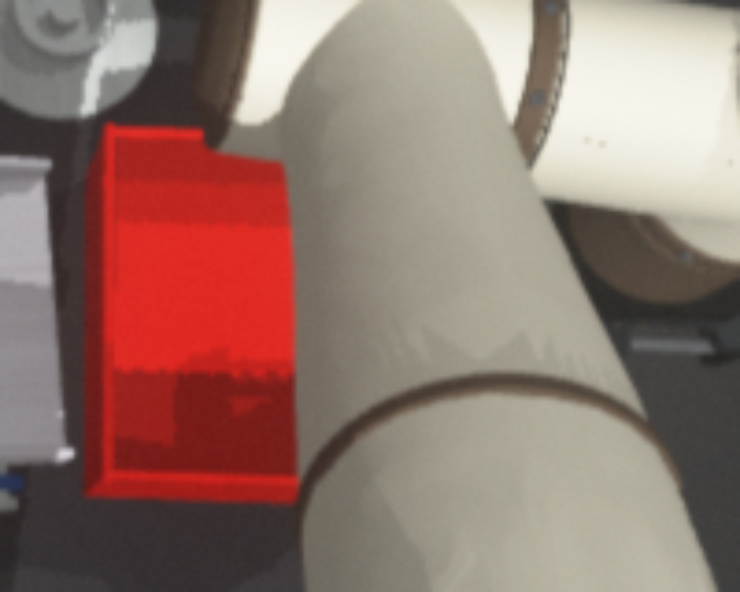

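```bash
python3 -m creep '[[0,0.003,0.03,0,0,0,-0.005],[0,0.006,0.07,0,0,0,-0.01],[0,0.009,0.11,0,0,0,-0.018],[0,0.012,0.15,0,0,0,-0.024],[0,0.013,0.18,0,0,0,-0.029]]'
python3 -m creep '[[0,0,0,0,0,0,0],[0,0,0,0,0,0,0]]'
cat > look.py <<'E'
import sys
from h import *
n=sys.argv[1]
a=r.capture('scene')[130:360,60:420];b=r.capture('top')[130:290,220:570]
s=r.sense();print(s['tcp_pos'],s['wrist_force'],s['gripper_width'],s['time_s'])
cv2.imwrite(f'pics/s{n}.png',cv2.resize(a,None,fx=2.2,fy=2.2));cv2.imwrite(f'pics/t{n}.png',cv2.resize(b,None,fx=2.2,fy=2.2))
E
python3 look.py 4
```

```text
time_s: 3.78
tcp_pos: [0.5692, -0.2177, 0.047]
ee_rot: [[-1.0, -0.023, -0.015], [-0.023, 1.0, 0.006], [0.015, 0.007, -1.0]]
wrist_force: [0.4, -0.2, -0.2]
gripper_width: 0.008
time_s: 3.95
tcp_pos: [0.5694, -0.2165, 0.0473]
ee_rot: [[-1.0, -0.025, -0.015], [-0.025, 1.0, 0.006], [0.015, 0.007, -1.0]]
wrist_force: [-0.5, -0.3, -0.0]
gripper_width: 0.004
[ 0.56939493 -0.21758367  0.04720244] [-0.25628274  0.10617034  0.85179678] 0.0038170300794649428 4.05
```

View pics/s4.png

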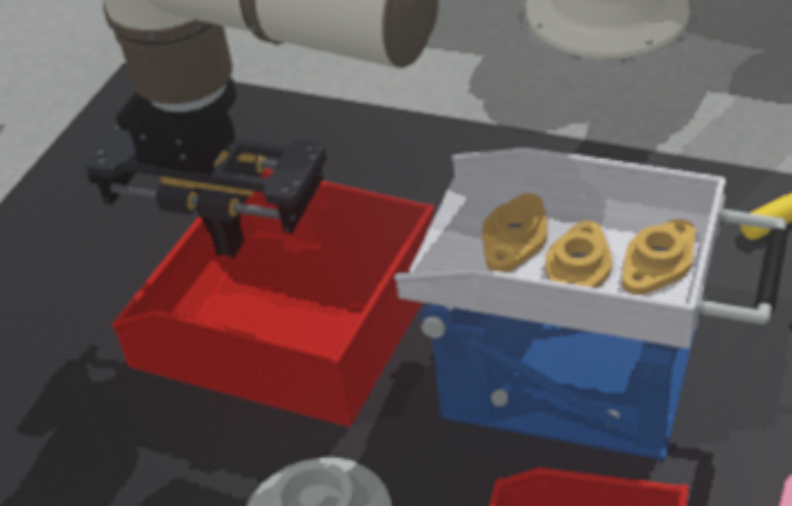

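View pics/t4.png

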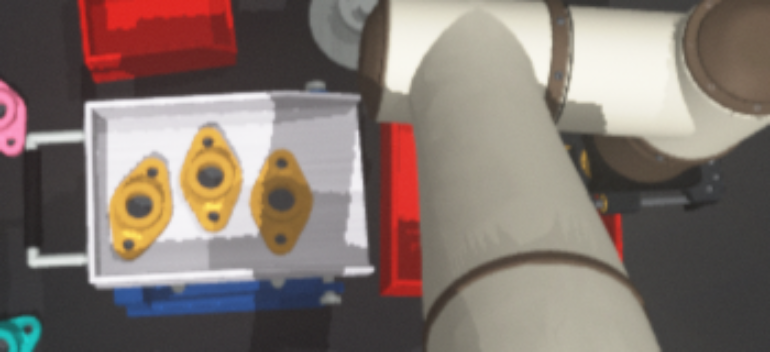

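```bash
python3 - <<'E'
from h import *
for y in(-.2739,-.2176):
  for z in (.047,.03): print(y,z,proj('scene',[.5694,y,z]))
b=np.load('b.npy')
print(proj('scene',tw(b,[[0,-.108,.055],[0,-.108,.0],[.1,-.11,.055],[-.1,-.11,.055]])))
a=cv2.imread('pics/s2.png')
cv2.imwrite('pics/s2c.png',cv2.resize(a[170:330,60:260],None,fx=4,fy=4,interpolation=cv2.INTER_CUBIC)[:600])
i=r.capture('scene');cv2.imwrite('pics/s5c.png',cv2.resize(i[170:330,60:260],None,fx=4,fy=4,interpolation=cv2.INTER_CUBIC)[:600])
cv2.imwrite('pics/w5.png',r.capture('wrist'))
E
```

```text
-0.2739 0.047 [[141.07738286 245.24713527]]
-0.2739 0.03 [[142.80372401 251.18218508]]
-0.2176 0.047 [[166.29234319 250.16702479]]
-0.2176 0.03 [[167.78591245 256.10455118]]
[[140.02849721 242.79550852]
 [145.5555372  261.7613528 ]
 [111.82193805 276.4564634 ]
 [163.54837806 212.37815613]]
```

View pics/s2c.png

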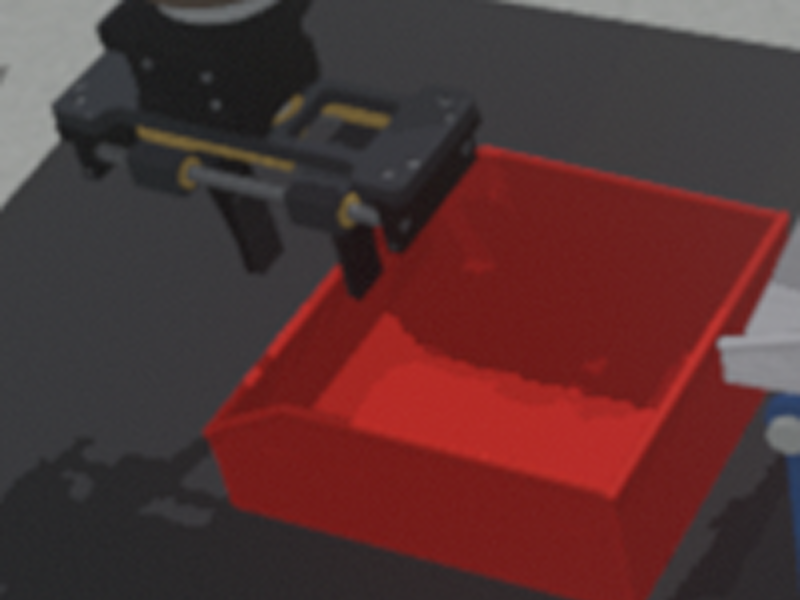

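View pics/s5c.png

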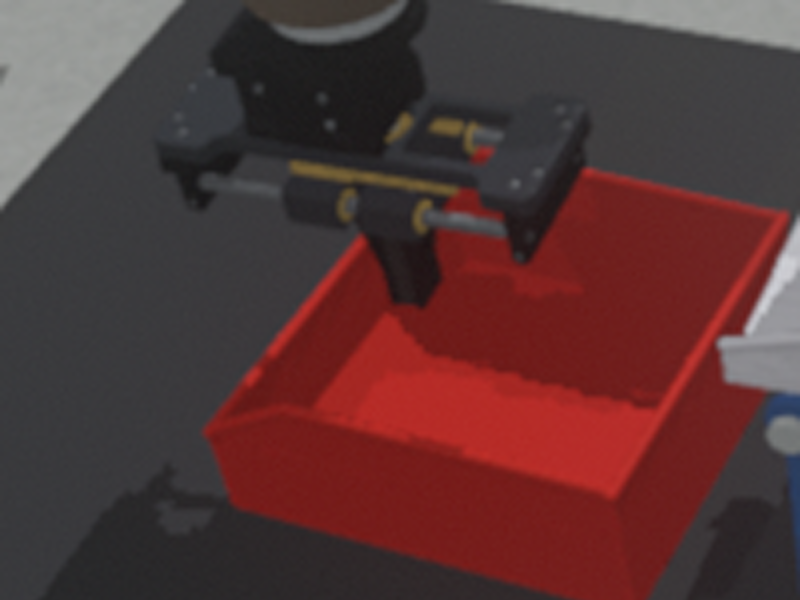

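View pics/w5.png

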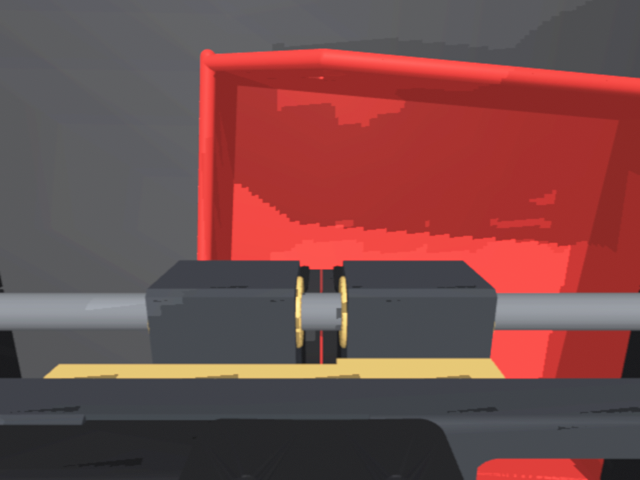

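The scene picture shows the fingertips about 30 mm higher than the stated tool length predicts. The wrist view agrees, so the fingers closed above the 55 mm wall and the bin has not moved. I'll go back over the wall, open, and lower until contact to measure the true tip offset.

```bash
python3 -m creep '[[0.5,0,0,-0.08,0,0,0],[0.6,0,-0.08,-0.08,0,0,0.01],[0.7,0,-0.15,-0.08,0,0,0.02],[0.8,0,-0.188,-0.08,0,0,0.029],[0.8,0,-0.188,-0.08,0,0,0.029]]'
python3 -m creep '[[0.8,0,0,0,0,0,0],[0.8,0,0,0,0,0,0],[0.8,0,0,0,0,0,0],[0.8,0,0,0,0,0,0],[0.8,0,0,0,0,0,0]]'
python3 - <<'E'
from h import *
s=r.sense();print(s['tcp_pos'],tool_delta(s,[.5705,-.2738,.03]),s['wrist_force'])
E
```

```text
time_s: 4.57
tcp_pos: [0.5704, -0.277, 0.0703]
ee_rot: [[-0.997, 0.073, -0.015], [0.073, 0.997, 0.006], [0.016, 0.005, -1.0]]
wrist_force: [0.4, 0.5, -1.2]
gripper_width: 0.3
time_s: 4.98
tcp_pos: [0.5706, -0.2763, 0.0703]
ee_rot: [[-0.997, 0.072, -0.015], [0.072, 0.997, 0.006], [0.016, 0.005, -1.0]]
wrist_force: [-0.4, 0.2, 0.4]
gripper_width: 0.679
[ 0.57055039 -0.27632465  0.07030843] [-0.0013344   0.00770156  0.13439773] [-0.42181018  0.24652901  0.36122518]
```

```bash
python3 -m creep '[[0.8,0,0.008,0.04,0,0,0],[0.8,0,0.008,0.08,0,0,0],[0.8,0,0.008,0.11,0,0,0],[0.8,0,0.008,0.11,0,0,0]]'
python3 -m creep '[[0.8,0,0,0.015,0,0,0],[0.8,0,0,0.03,0,0,0],[0.8,0,0,0.03,0,0,0]]'
python3 - <<'E'
from h import *
i=r.capture('scene');cv2.imwrite('pics/s6.png',cv2.resize(i[170:330,60:260],None,fx=4,fy=4,interpolation=cv2.INTER_CUBIC)[:600])
E
```

```text
time_s: 5.32
tcp_pos: [0.5683, -0.2729, 0.0344]
ee_rot: [[-0.997, 0.072, -0.02], [0.072, 0.997, 0.008], [0.021, 0.006, -1.0]]
wrist_force: [0.1, 0.7, -0.2]
gripper_width: 0.797
time_s: 5.57
tcp_pos: [0.5674, -0.2727, 0.0243]
ee_rot: [[-0.997, 0.072, -0.022], [0.072, 0.997, 0.009], [0.023, 0.007, -1.0]]
wrist_force: [0.4, 0.5, 0.3]
gripper_width: 0.8
```

View pics/s6.png

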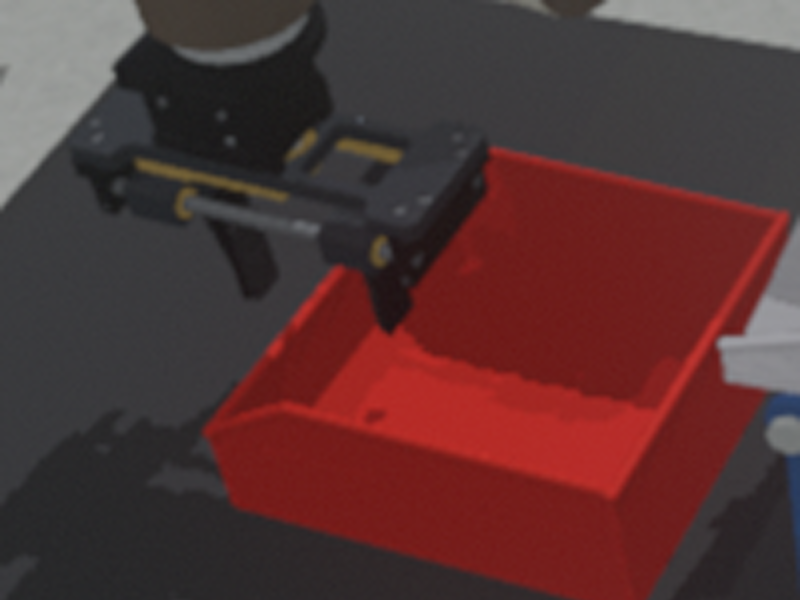

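```bash
python3 -m creep '[[0.8,-0.01,0,0.015,0.002,-0.007,0],[0.8,-0.01,0,0.03,0.002,-0.007,0],[0.8,-0.01,0,0.04,0.002,-0.007,0],[0.8,-0.01,0,0.04,0.002,-0.007,0]]'
python3 -m creep '[[0.8,0,0,0.01,0,0,0],[0.8,0,0,0.02,0,0,0],[0.8,0,0,0.02,0,0,0]]'
```

```text
time_s: 5.95
tcp_pos: [0.57, -0.2729, 0.0123]
ee_rot: [[-0.997, 0.072, -0.001], [0.072, 0.997, 0.001], [0.001, 0.001, -1.0]]
wrist_force: [0.3, -0.7, -0.8]
gripper_width: 0.802
time_s: 6.2
tcp_pos: [0.5696, -0.2728, 0.0056]
ee_rot: [[-0.997, 0.072, -0.003], [0.072, 0.997, 0.001], [0.003, 0.001, -1.0]]
wrist_force: [0.1, 0.9, 0.1]
gripper_width: 0.802
```

```bash
python3 -m creep '[[0.8,0,0,0.01,0,0,0],[0.8,0,0,0.02,0,0,0],[0.8,0,0,0.02,0,0,0]]'
python3 -m creep '[[0.8,0,0,0.01,0,0,0],[0.8,0,0,0.015,0,0,0],[0.8,0,0,0.015,0,0,0]]'
python3 - <<'E'
from h import *
i=r.capture('scene');cv2.imwrite('pics/s7.png',cv2.resize(i[170:330,60:260],None,fx=4,fy=4,interpolation=cv2.INTER_CUBIC)[:600])
E
```

```text
time_s: 6.45
tcp_pos: [0.569, -0.2726, -0.0013]
ee_rot: [[-0.997, 0.073, -0.004], [0.073, 0.997, 0.002], [0.004, 0.001, -1.0]]
wrist_force: [-0.5, -0.0, -1.1]
gripper_width: 0.8
time_s: 6.7
tcp_pos: [0.5686, -0.2725, -0.0063]
ee_rot: [[-0.997, 0.073, -0.005], [0.073, 0.997, 0.002], [0.005, 0.002, -1.0]]
wrist_force: [-0.1, 0.3, 0.3]
gripper_width: 0.798
```

View pics/s7.png

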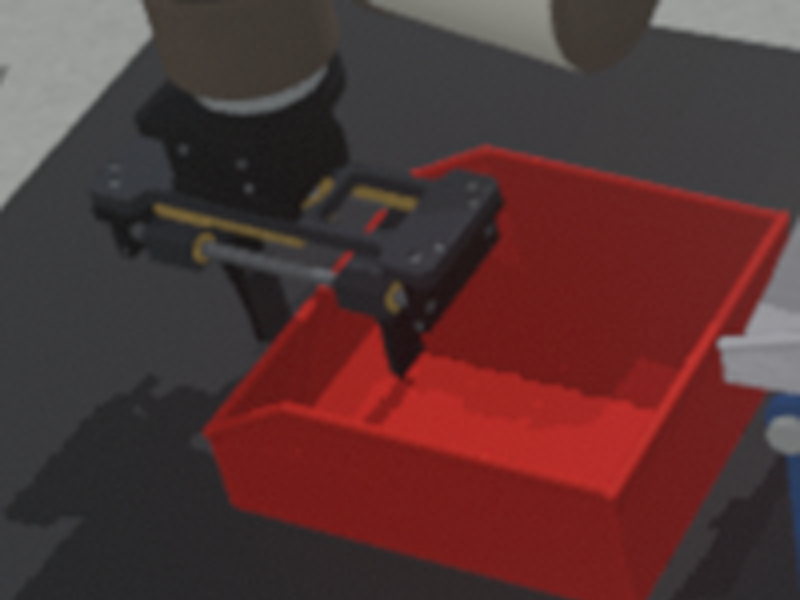

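```bash
python3 - <<'E'
from h import *
s=r.sense()
for y in(.035,.04,.045):
  for z in(.01,.02,.03): print(y,z,proj('scene',s['tcp_pos']+s['ee_rot']@[-.0095,y,0]+[0,0,z-s['tcp_pos'][2]]))
E
python3 -m creep '[[0,0,0,0,0,0,0],[0,0,0,0,0,0,0],[0,0,0,0,0,0,0],[0,0,0,0,0,0,0],[0,0,0,0,0,0,0]]'
python3 -m creep '[[0,0,0,0,0,0,0],[0,0,0,0,0,0,0],[0,0,0,0,0,0,0],[0,0,0,0,0,0,0],[0,0,0,0,0,0,0]]'
python3 -m creep '[[0,0,0,0,0,0,0],[0,0,0,0,0,0,0]]'
```

```text
0.035 0.01 [[157.8694471  264.91230903]]
0.035 0.02 [[156.94435077 261.51256997]]
0.035 0.03 [[156.00853246 258.07342749]]
0.04 0.01 [[159.99851659 265.47473343]]
0.04 0.02 [[159.0848007  262.07493611]]
0.04 0.03 [[158.16048439 258.6356962 ]]
0.045 0.01 [[162.13170195 266.03824509]]
0.045 0.02 [[161.2294124  262.63839567]]
0.045 0.03 [[160.31664474 259.19906449]]
time_s: 7.17
tcp_pos: [0.5689, -0.2726, -0.0059]
ee_rot: [[-0.997, 0.073, -0.004], [0.073, 0.997, 0.002], [0.004, 0.001, -1.0]]
wrist_force: [-0.0, 0.3, 0.9]
gripper_width: 0.507
time_s: 7.58
tcp_pos: [0.5689, -0.2726, -0.0059]
ee_rot: [[-0.997, 0.073, -0.004], [0.073, 0.997, 0.002], [0.004, 0.001, -1.0]]
wrist_force: [0.3, 0.0, -0.3]
gripper_width: 0.127
time_s: 7.75
tcp_pos: [0.5687, -0.2726, -0.0059]
ee_rot: [[-0.997, 0.072, -0.005], [0.072, 0.997, 0.002], [0.005, 0.001, -1.0]]
wrist_force: [-0.5, -0.2, 0.7]
gripper_width: 0.046
```

The gripper is at 4 mm, so the wall is held. The true fingertips sit about 37 mm further back along the tool than stated. Now I drag the bin.

```bash
python3 -m creep '[[0,0.002,0.03,0,0,0,-0.005],[0,0.004,0.07,0,0,0,-0.01],[0,0.006,0.11,0,0,0,-0.018],[0,0.008,0.15,0,0,0,-0.024],[0,0.009,0.18,0,0,0,-0.029]]'
python3 -m creep '[[0,0,0,0,0,0,0],[0,0,0,0,0,0,0]]'
python3 look.py 8
```

```text
time_s: 8.17
tcp_pos: [0.5698, -0.2166, -0.0059]
ee_rot: [[-1.0, -0.022, -0.005], [-0.022, 1.0, 0.002], [0.005, 0.002, -1.0]]
wrist_force: [0.1, -1.1, -1.6]
gripper_width: 0.045
time_s: 8.33
tcp_pos: [0.5698, -0.215, -0.0059]
ee_rot: [[-1.0, -0.024, -0.005], [-0.024, 1.0, 0.002], [0.005, 0.002, -1.0]]
wrist_force: [-0.8, 2.2, 0.0]
gripper_width: 0.044
[ 0.56982566 -0.21590402 -0.00591055] [ 0.13277289  1.45646554 -0.26143004] 0.038808756204308334 8.4333
```

View pics/s8.png

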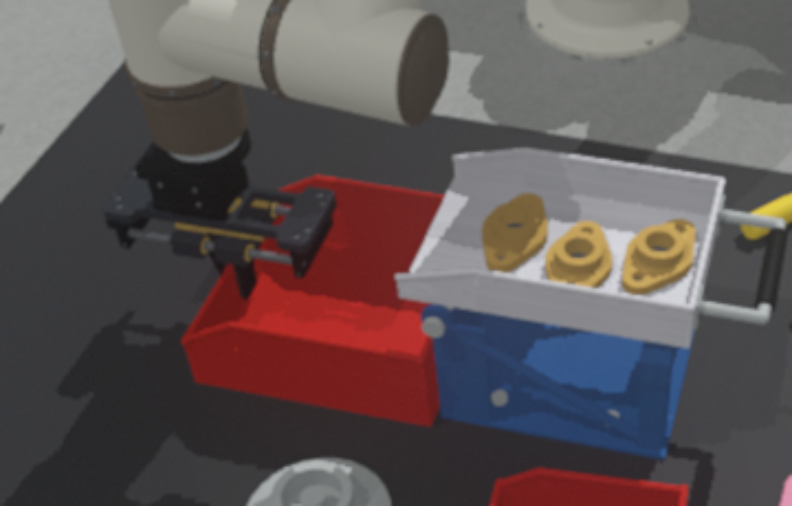

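View pics/t8.png

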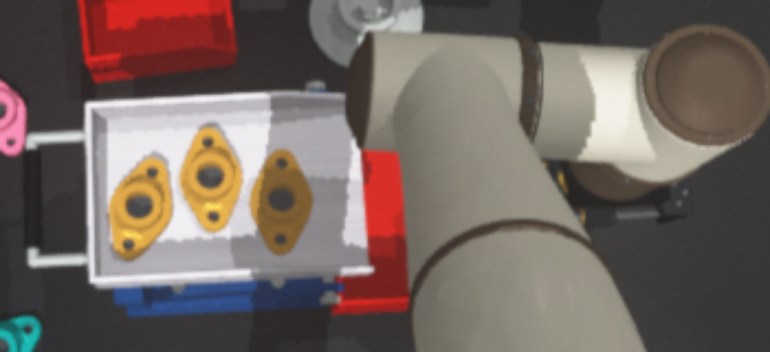

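The bin is following and is nearly against the stand. I ease in the last 6–8 mm while watching the force.

```bash
python3 -m creep '[[0,0,0.007,0,0,0,0],[0,0,0.014,0,0,0,0],[0,0,0.02,0,0,0,0],[0,0,0.02,0,0,0,0]]'
python3 -m creep '[[0,0,0.007,0,0,0,0],[0,0,0.012,0,0,0,0],[0,0,0.012,0,0,0,0]]'
```

```text
time_s: 8.77
tcp_pos: [0.5696, -0.21, -0.0059]
ee_rot: [[-1.0, -0.022, -0.005], [-0.022, 1.0, 0.002], [0.005, 0.002, -1.0]]
wrist_force: [0.1, -0.7, -1.3]
gripper_width: 0.048
time_s: 9.02
tcp_pos: [0.5698, -0.2093, -0.0059]
ee_rot: [[-1.0, -0.022, -0.004], [-0.022, 1.0, -0.001], [0.004, -0.001, -1.0]]
wrist_force: [1.4, -12.5, -4.2]
gripper_width: 0.044
```

```bash
python3 -m creep '[[0.5,0,-0.003,0,0,0,0],[0.5,0,-0.003,0,0,0,0],[0.5,0,-0.003,0,0,0,0],[0.5,0,-0.003,0,0,0,0],[0.5,0,-0.003,0,0,0,0]]'
python3 -m creep '[[0.5,0,0,0,0,0,0],[0.5,0,0,-0.1,0,0,0],[0.5,0,0,-0.2,0,0,0],[0.5,0,-0.05,-0.35,0,0,0],[0.5,0,-0.1,-0.45,0,0,0]]'
python3 -m creep '[[0.5,-0.1,-0.3,-0.4,0,0,0],[0.5,-0.1,-0.3,-0.4,0,0,0],[0.5,-0.1,-0.3,-0.4,0,0,0],[0.5,-0.1,-0.3,-0.4,0,0,0]]'
python3 look.py 9
```

```text
time_s: 9.43
tcp_pos: [0.5699, -0.2098, -0.0058]
ee_rot: [[-1.0, -0.023, -0.004], [-0.023, 1.0, -0.001], [0.004, -0.001, -1.0]]
wrist_force: [0.7, 0.1, 0.5]
gripper_width: 0.334
time_s: 9.85
tcp_pos: [0.5712, -0.2389, 0.1312]
ee_rot: [[-1.0, -0.025, -0.005], [-0.025, 1.0, -0.001], [0.005, -0.001, -1.0]]
wrist_force: [1.5, 0.3, 0.2]
gripper_width: 0.501
time_s: 10.18
tcp_pos: [0.6049, -0.33, 0.2552]
ee_rot: [[-1.0, -0.025, -0.0], [-0.025, 1.0, -0.003], [0.0, -0.003, -1.0]]
wrist_force: [-0.2, 0.3, -0.1]
gripper_width: 0.502
[ 0.60623697 -0.33125458  0.25613551] [-0.59918477  1.76439689 -0.53297347] 0.49635155034873757 10.2833
```

View pics/s9.png

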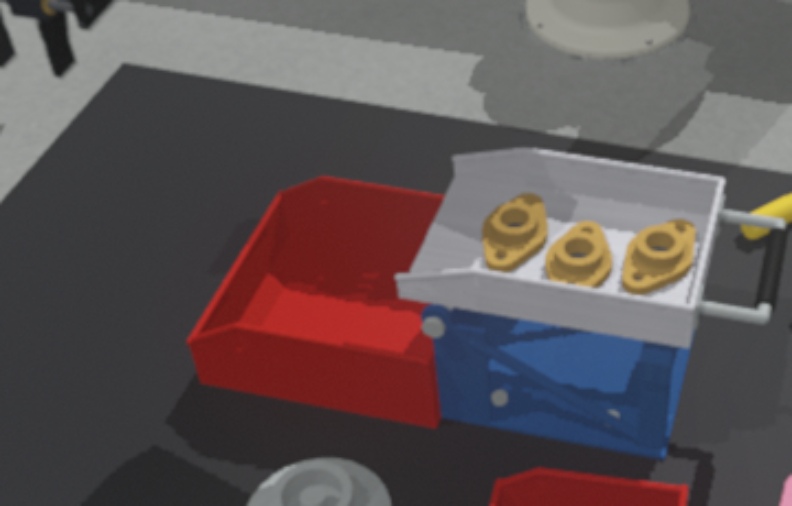

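View pics/t9.png

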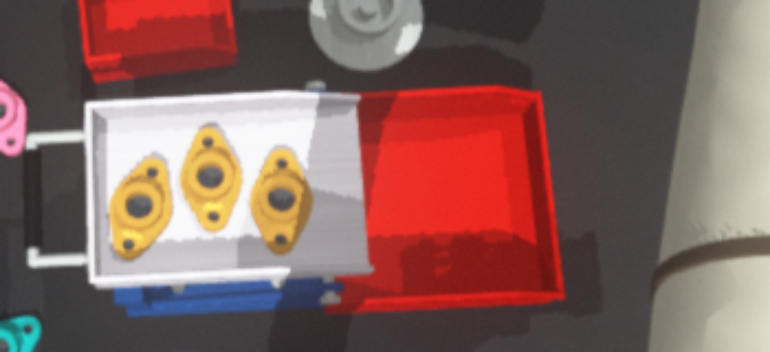

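```bash
python3 - <<'E'
from h import *
q=np.load('q.npy')
A=lambda u,v:(u/2.2+220,v/2.2+130)
B=lambda u,v:(u/2.2+60,v/2.2+130)
bn=[("top",[.1,-.11,.055],A(541,92)),("top",[-.1,-.11,.055],A(563,299)),("scene",[.1,-.11,.055],B(190,341)),("scene",[.1,-.11,0],B(198,381)),("scene",[-.1,-.11,.055],B(278,192)),("scene",[.1,.11,0],B(438,427))]
b,e=fit(bn,[.56,-.1,0]);print(b,e.round(1))
print((rz(-q[2])@np.array([b[0]-q[0],b[1]-q[1],0])).round(4),np.degrees(b[2]-q[2]))
h=tw(q,[0,.155,.155])[0];print("handle",h)
# tcp true = reported + up 0.037
s=r.sense();print(s['ee_rot'],s['joints'].round(1))
for t in ([.62,-.1,.32],[h[0],h[1],.30]): print(tool_delta(s,t))
E
```

```text
[ 0.56938403 -0.10248754  0.02537866] [[-0.7  0.4]
 [ 0.1 -1.7]
 [-0.8 -0.7]
 [ 1.3  0. ]
 [ 0.3 -0.2]
 [-0.8 -0.4]]
[ 0.0021 -0.2158  0.    ] -0.1792995735673726
handle [0.55667639 0.2681088  0.155     ]
[[-0.99972461 -0.02308215  0.00423357]
 [-0.02310444  0.99971904 -0.00529394]
 [-0.00411019 -0.0053903  -0.99997703]] [-15.2  26.9  15.9   0.2 -78.6 -73.6]
[-0.06454913  0.76842559 -0.21676336]
[ 0.11839563  2.00034167 -0.15748766]
```

```bash
python3 -m creep '[[0.5,0.04,0.67,-0.05,0,0,0],[0.5,0.04,0.67,-0.05,0,0,0],[0.5,0.04,0.67,-0.05,0,0,0],[0.5,0.04,0.67,-0.05,0,0,0],[0.5,0.04,0.67,-0.05,0,0,0]]'
python3 -m creep '[[0.5,0.04,0.67,0,0,0,0],[0.5,0.04,0.67,0,0,0,0],[0.5,0.04,0.67,0,0,0,0],[0.5,0.04,0.67,0,0,0,0],[0.5,0.04,0.67,0,0,0,0]]'
python3 -m creep '[[0.5,0.04,0.55,0,0,0,0],[0.5,0.04,0.55,0,0,0,0],[0.5,0.04,0.55,0,0,0,0],[0.5,0.04,0.55,0,0,0,0],[0.5,0.04,0.55,0,0,0,0]]'
python3 -m creep '[[0.5,0,0,0,0,0,0],[0.5,0,0,0,0,0,0]]'
python3 - <<'E'
from h import *
h=np.array([.5567,.2681,.155])
s=r.sense();print(s['joints'].round(1),tool_delta(s,h+[0,0,.07]),np.degrees(np.arctan2(s['ee_rot'][1,1],s['ee_rot'][0,1])))
print(s['ee_rot'].T@[0,0,-1],proj_w(tw(np.load('q.npy'),[[0,.155,.155],[.044,.155,.155],[-.044,.155,.155],[.055,.155,.155],[.055,.103,.155]]),s))
cv2.imwrite('pics/w10.png',r.capture('wrist'))
i=r.capture('scene')[100:340,250:550];cv2.imwrite('pics/s10.png',cv2.resize(i,None,fx=2.5,fy=2.5))
E
```

```text
time_s: 10.7
tcp_pos: [0.5882, -0.1273, 0.2693]
ee_rot: [[-1.0, -0.025, 0.003], [-0.025, 1.0, -0.004], [-0.003, -0.004, -1.0]]
wrist_force: [1.4, -0.1, -0.9]
gripper_width: 0.497
time_s: 11.12
tcp_pos: [0.5695, 0.076, 0.2675]
ee_rot: [[-1.0, -0.026, 0.001], [-0.026, 1.0, -0.004], [-0.001, -0.004, -1.0]]
wrist_force: [0.9, 0.3, -0.7]
gripper_width: 0.496
time_s: 11.53
tcp_pos: [0.5512, 0.2469, 0.2647]
ee_rot: [[-0.999, -0.032, -0.001], [-0.032, 0.999, -0.004], [0.001, -0.004, -1.0]]
wrist_force: [0.4, -0.6, -0.9]
gripper_width: 0.496
time_s: 11.7
tcp_pos: [0.5499, 0.2478, 0.2632]
ee_rot: [[-0.999, -0.034, -0.004], [-0.034, 0.999, -0.005], [0.004, -0.005, -1.0]]
wrist_force: [-0.5, 0.1, 1.6]
gripper_width: 0.496
[ 3.970e+01  1.810e+01  3.400e+00  1.000e-01 -7.560e+01 -1.277e+02] [-0.02550225  0.06730145  0.12686554] 91.97684915210213
[-0.0038332   0.00470389  0.99998159] [[348.70809384 235.70052864]
 [347.34443082 289.84357372]
 [350.17049416 177.6372052 ]
 [347.01778074 302.81292904]
 [281.59437356 302.27832213]]
```

View pics/w10.png

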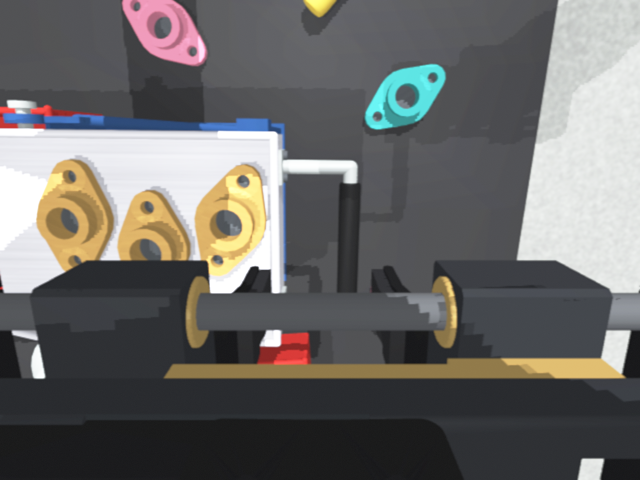

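View pics/s10.png

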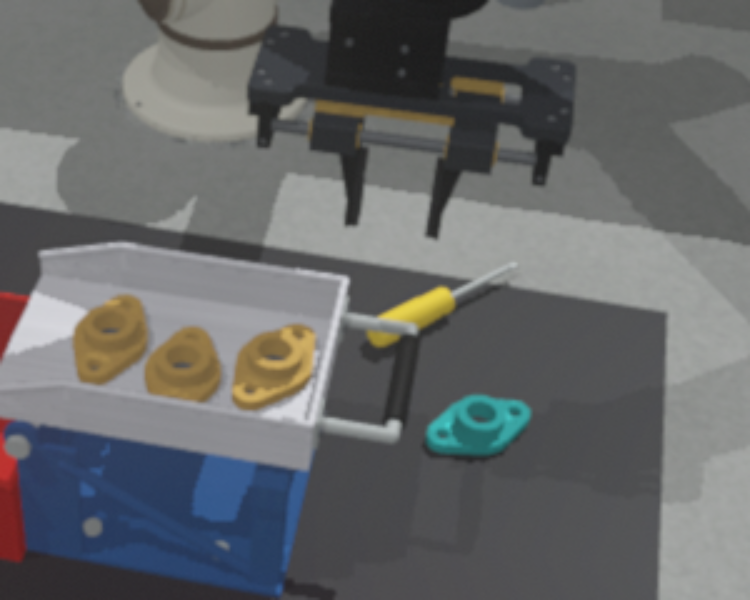

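```bash
python3 -m creep '[[0.5,-0.026,0.067,0,0,0,0],[0.5,-0.026,0.067,0.05,0,0,0],[0.5,-0.026,0.067,0.15,0,0,0],[0.5,-0.026,0.067,0.22,0,0,0],[0.5,-0.026,0.067,0.22,0,0,0]]'
python3 -m creep '[[0.5,0,0,0,0,0,0]]'
python3 - <<'E'
from h import *
h=np.array([.5567,.2681,.155])
s=r.sense();print(s['tcp_pos'],tool_delta(s,h+[0,0,-.041]),s['ee_rot'].T@[0,0,-1])
i=r.capture('scene')[100:340,250:550];cv2.imwrite('pics/s11.png',cv2.resize(i,None,fx=2.5,fy=2.5))
cv2.imwrite('pics/w11.png',r.capture('wrist'))
E
```

```text
time_s: 12.22
tcp_pos: [0.5552, 0.2633, 0.1929]
ee_rot: [[-1.0, -0.029, -0.011], [-0.029, 1.0, -0.009], [0.011, -0.009, -1.0]]
wrist_force: [-1.0, -1.4, -1.0]
gripper_width: 0.499
time_s: 12.3
tcp_pos: [0.5558, 0.2621, 0.1934]
ee_rot: [[-1.0, -0.028, -0.011], [-0.028, 1.0, -0.01], [0.011, -0.01, -1.0]]
wrist_force: [0.3, -0.0, 0.5]
gripper_width: 0.499
[0.55576965 0.26208747 0.19340746] [-0.00658678  0.02259042  0.26442235] [-0.0110596   0.00999071  0.99988893]
```

View pics/s11.png

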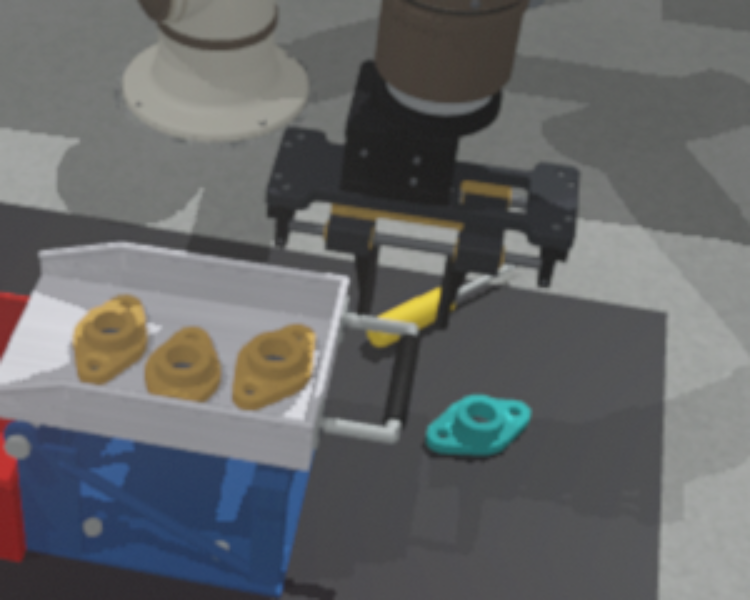

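View pics/w11.png

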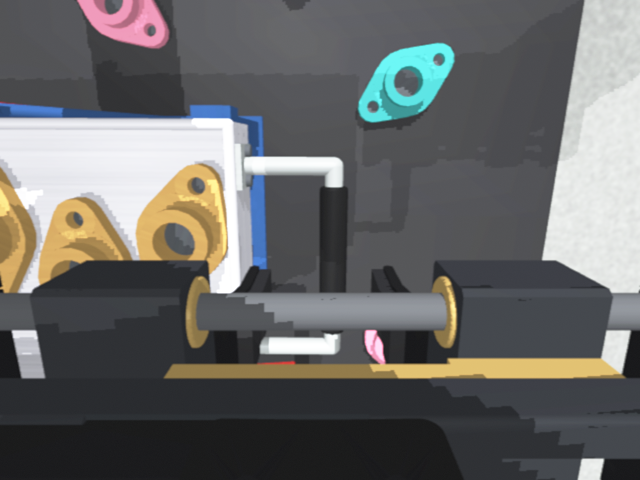

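```bash
python3 -m creep '[[0.5,-0.006,0.023,0,-0.003,-0.003,0],[0.5,-0.006,0.023,0.04,-0.003,-0.003,0],[0.5,-0.006,0.023,0.08,-0.003,-0.003,0],[0.5,-0.006,0.023,0.12,-0.003,-0.003,0],[0.5,-0.006,0.023,0.14,-0.003,-0.003,0]]'
python3 -m creep '[[0.5,0,0,0,0,0,0]]'
python3 - <<'E'
from h import *
h=np.array([.5567,.2681,.155])
s=r.sense();print(s['tcp_pos'],tool_delta(s,h+[0,0,-.041]),s['ee_rot'].T@[0,0,-1])
i=r.capture('scene')[100:340,250:550];cv2.imwrite('pics/s12.png',cv2.resize(i,None,fx=2.5,fy=2.5))
E
```

```text
time_s: 12.82
tcp_pos: [0.5571, 0.2694, 0.1519]
ee_rot: [[-1.0, -0.028, -0.0], [-0.028, 1.0, 0.002], [0.0, 0.002, -1.0]]
wrist_force: [0.4, -0.3, -0.2]
gripper_width: 0.501
time_s: 12.9
tcp_pos: [0.5569, 0.2694, 0.1516]
ee_rot: [[-1.0, -0.028, -0.001], [-0.028, 1.0, 0.001], [0.001, 0.001, -1.0]]
wrist_force: [-0.5, 0.2, -0.4]
gripper_width: 0.502
[0.55691646 0.26940805 0.1515737 ] [ 0.00073846 -0.00451047  0.12524023] [-8.21114533e-04 -1.37179218e-03  9.99998722e-01]
```

View pics/s12.png

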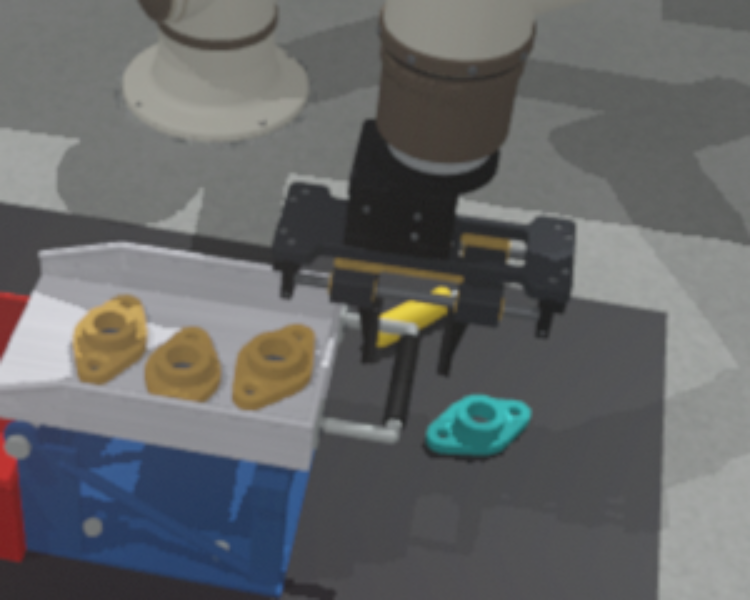

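```bash
python3 -m creep '[[0.5,0,-0.004,0.04,0,0,0],[0.5,0,-0.004,0.08,0,0,0],[0.5,0,-0.004,0.12,0,0,0],[0.5,0,-0.004,0.12,0,0,0]]'
python3 -m creep '[[0.3,0,0,0,0,0,0]]'
python3 - <<'E'
from h import *
h=np.array([.5567,.2681,.155])
s=r.sense();print(s['tcp_pos'],tool_delta(s,h+[0,0,-.041]),s['ee_rot'].T@[0,0,-1])
i=r.capture('scene')[100:340,250:550];cv2.imwrite('pics/s13.png',cv2.resize(i,None,fx=2.5,fy=2.5))
cv2.imwrite('pics/w13.png',r.capture('wrist'))
E
```

```text
time_s: 13.28
tcp_pos: [0.5569, 0.2683, 0.1155]
ee_rot: [[-1.0, -0.027, -0.001], [-0.027, 1.0, 0.001], [0.001, 0.001, -1.0]]
wrist_force: [0.3, -0.5, -0.9]
gripper_width: 0.501
time_s: 13.37
tcp_pos: [0.5575, 0.2686, 0.1165]
ee_rot: [[-1.0, -0.028, 0.0], [-0.028, 1.0, 0.002], [-0.0, 0.002, -1.0]]
wrist_force: [-0.2, -0.3, 1.1]
gripper_width: 0.474
[0.55754119 0.26861535 0.11650586] [ 0.00285225 -0.00165162  0.00834986] [ 1.83389001e-04 -1.50214282e-03  9.99998855e-01]
```

View pics/s13.png

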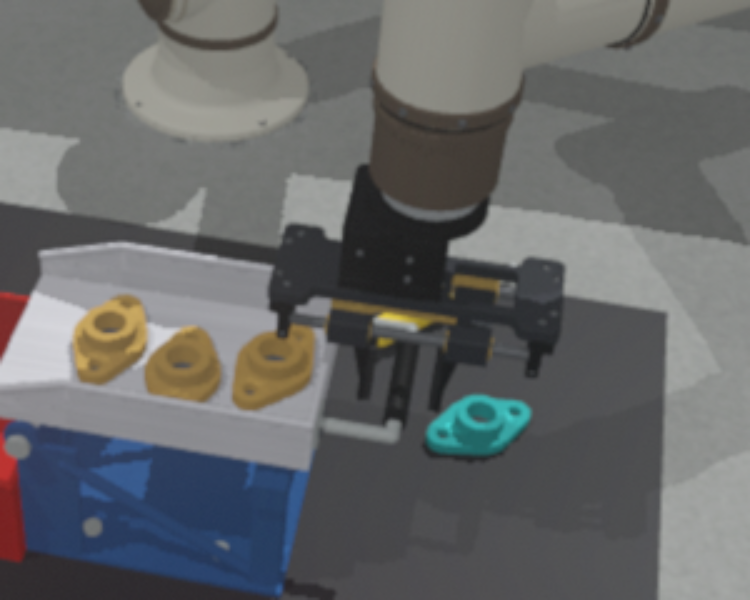

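View pics/w13.png

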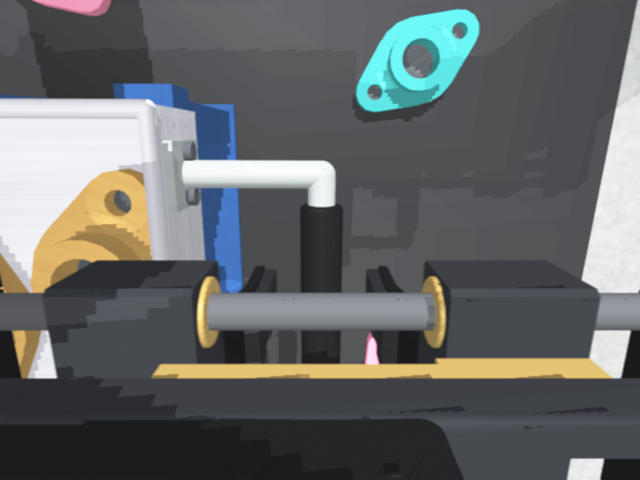

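```bash
python3 -m creep '[[0,0,0,0.006,0,0,0],[0,0,0,0.006,0,0,0],[0,0,0,0.006,0,0,0],[0,0,0,0.006,0,0,0],[0,0,0,0.006,0,0,0]]'
python3 -m creep '[[0,0,0,0,0,0,0],[0,0,0,0,0,0,0],[0,0,0,0,0,0,0]]'
python3 - <<'E'
from h import *
s=r.sense();print(s['tcp_pos'],s['gripper_width']*87,s['wrist_force'],s['joints'].round(1))
q=np.load('q.npy')
t0=s['tcp_pos'];R=.25676;p0=np.arctan2(.03,.255)
for th in(.1,.2,.3,.4,.5,.6,.7,.76):
  d=R*(np.array([np.cos(p0+th),np.sin(p0+th)])-[np.cos(p0),np.sin(p0)])
  w=rz(q[2])@np.array([0,d[0],0])+[0,0,d[1]]
  print(th,(t0+w).round(4),(s['ee_rot'].T@w/.3).round(3))
E
```

```text
time_s: 13.88
tcp_pos: [0.558, 0.2686, 0.1157]
ee_rot: [[-1.0, -0.028, 0.002], [-0.028, 1.0, 0.002], [-0.002, 0.002, -1.0]]
wrist_force: [-0.5, -1.1, 3.1]
gripper_width: 0.171
time_s: 14.13
tcp_pos: [0.5579, 0.2686, 0.1157]
ee_rot: [[-1.0, -0.028, 0.001], [-0.028, 1.0, 0.002], [-0.002, 0.002, -1.0]]
wrist_force: [-0.6, -0.4, 0.3]
gripper_width: 0.173
[0.5579474  0.26864796 0.1156921 ] 15.042612251142778 [-0.59397902 -0.41506972  0.33080463] [  40.6   25.4   -7.2   -0.   -57.2 -129. ]
0.1 [0.5581 0.2644 0.141 ] [-0.    -0.014 -0.084]
0.2 [0.5583 0.2576 0.1658] [-0.    -0.036 -0.167]
0.3 [0.5585 0.2484 0.1897] [-0.    -0.067 -0.247]
0.4 [0.5589 0.2368 0.2126] [-0.001 -0.105 -0.323]
0.5 [0.5592 0.2231 0.2343] [-0.001 -0.151 -0.396]
0.6 [0.5597 0.2072 0.2544] [-0.001 -0.204 -0.463]
0.7 [0.5602 0.1894 0.2729] [-0.001 -0.263 -0.525]
0.76 [0.5605 0.1778 0.2831] [-0.001 -0.302 -0.559]
```

Held at 15 mm. I lift along the hinge arc, first to about 0.2 rad.

```bash
python3 -m creep '[[0,0,-0.005,-0.035,0,0,0],[0,0,-0.013,-0.08,0,0,0],[0,0,-0.024,-0.125,0,0,0],[0,0,-0.036,-0.167,0,0,0],[0,0,-0.036,-0.167,0,0,0]]'
python3 - <<'E'
from h import *
s=r.sense();print(s['tcp_pos'],s['gripper_width']*87,s['wrist_force'],s['moment'])
i=r.capture('scene')[80:340,200:500];cv2.imwrite('pics/s14.png',cv2.resize(i,None,fx=2.3,fy=2.3))
E
```

```text
time_s: 14.55
tcp_pos: [0.5581, 0.2578, 0.1667]
ee_rot: [[-1.0, -0.027, 0.002], [-0.027, 1.0, 0.004], [-0.002, 0.004, -1.0]]
wrist_force: [1.6, 0.0, -6.8]
gripper_width: 0.169
[0.55811894 0.25783502 0.16666172] 14.66039075027997 [ 1.63595196e+00  4.86870171e-03 -6.81943161e+00] [ 0.59338076 -0.47614021 -0.08890799]
```

View pics/s14.png

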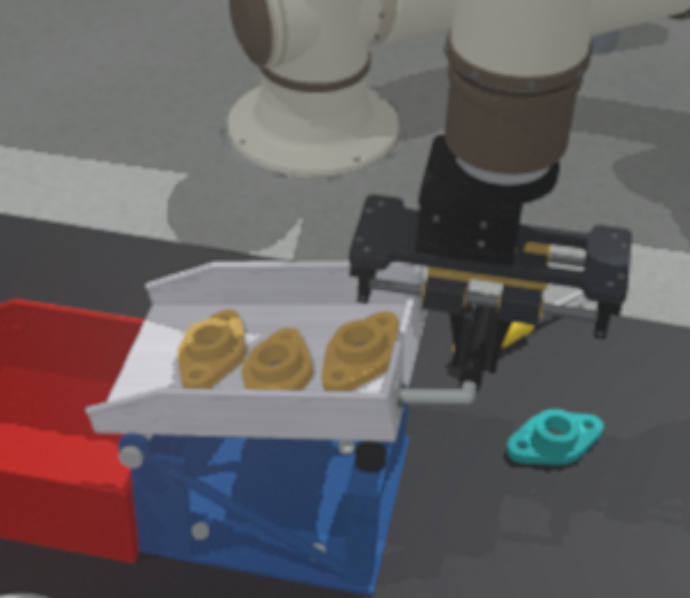

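```bash
python3 -m creep '[[0,0,-0.014,-0.04,0,0,0],[0,0,-0.031,-0.08,0,0,0],[0,0,-0.05,-0.118,0,0,0],[0,0,-0.069,-0.156,0,0,0],[0,0,-0.069,-0.156,0,0,0]]'
python3 - <<'E'
from h import *
s=r.sense();print(s['tcp_pos'],s['gripper_width']*87,s['wrist_force'],s['moment'])
i=r.capture('scene')[80:340,150:450];cv2.imwrite('pics/s15.png',cv2.resize(i,None,fx=2.3,fy=2.3))
E
```

```text
time_s: 15.02
tcp_pos: [0.5587, 0.2381, 0.2134]
ee_rot: [[-1.0, -0.027, 0.003], [-0.027, 1.0, 0.007], [-0.003, 0.007, -1.0]]
wrist_force: [-0.2, 4.5, -3.8]
gripper_width: 0.174
[0.55867127 0.23814235 0.21336987] 15.120117210032756 [-0.22936442  4.53598417 -3.83095892] [ 1.6166112   0.02666032 -0.06418083]
```

View pics/s15.png

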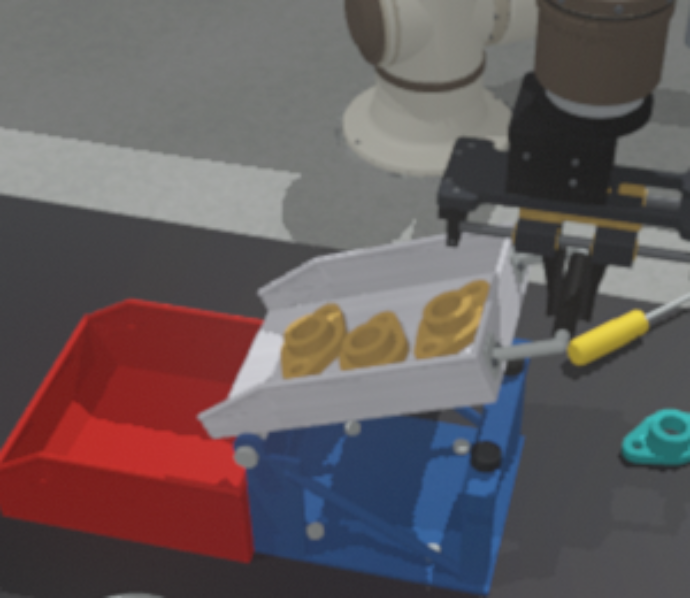

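```bash
python3 -m creep '[[0,0,-0.022,-0.037,0,0,0],[0,0,-0.046,-0.073,0,0,0],[0,0,-0.046,-0.073,0,0,0],[0,0,-0.072,-0.107,0,0,0],[0,0,-0.072,-0.107,0,0,0]]'
python3 - <<'E'
from h import *
s=r.sense();print(s['tcp_pos'],s['gripper_width']*87,s['wrist_force'],s['moment'])
i=r.capture('scene')[80:340,150:450];cv2.imwrite('pics/s16.png',cv2.resize(i,None,fx=2.3,fy=2.3))
E
```

```text
time_s: 15.48
tcp_pos: [0.5593, 0.2178, 0.2455]
ee_rot: [[-1.0, -0.027, 0.004], [-0.027, 1.0, 0.01], [-0.005, 0.01, -1.0]]
wrist_force: [-3.0, 6.5, 1.6]
gripper_width: 0.171
[0.55925489 0.21783323 0.24552824] 14.91458954341154 [-3.0093973   6.4639491   1.63389603] [1.99881991 0.78650866 0.00623066]
```

View pics/s16.png

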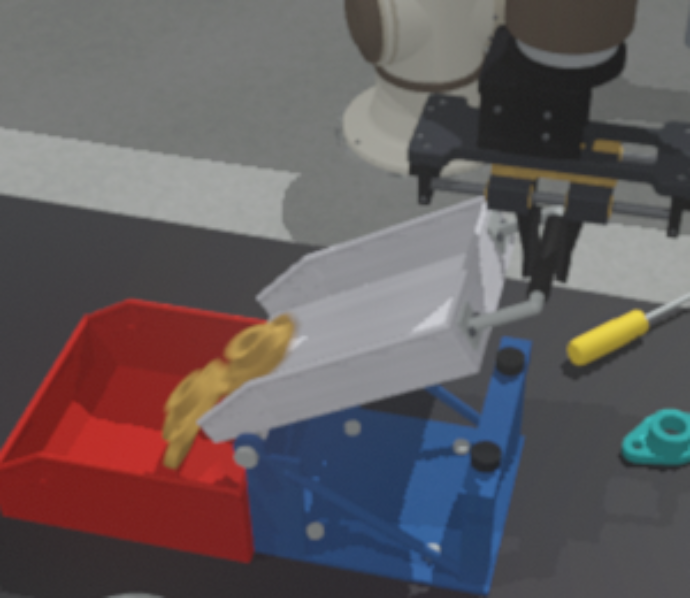

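The glands are sliding out. I hold here and then look.

```bash
python3 -m creep '[[0,0,0,0,0,0,0],[0,0,0,0,0,0,0],[0,0,0,0,0,0,0],[0,0,0,0,0,0,0],[0,0,0,0,0,0,0]]'
python3 - <<'E'
from h import *
s=r.sense();print(s['tcp_pos'],s['gripper_width']*87,s['wrist_force'],s['moment'])
i=r.capture('scene')[80:340,150:450];cv2.imwrite('pics/s17.png',cv2.resize(i,None,fx=2.3,fy=2.3))
i=r.capture('top')[120:300,300:520];cv2.imwrite('pics/t17.png',cv2.resize(i,None,fx=3,fy=3))
E
```

```text
time_s: 15.95
tcp_pos: [0.5592, 0.2187, 0.2445]
ee_rot: [[-1.0, -0.027, 0.004], [-0.027, 1.0, 0.011], [-0.004, 0.011, -1.0]]
wrist_force: [0.0, 4.4, -1.1]
gripper_width: 0.173
[0.55917468 0.21870963 0.2444975 ] 15.084301470679566 [ 0.03192843  4.43031984 -1.06177142] [ 1.59042137  0.14556206 -0.0603734 ]
```

View pics/s17.png

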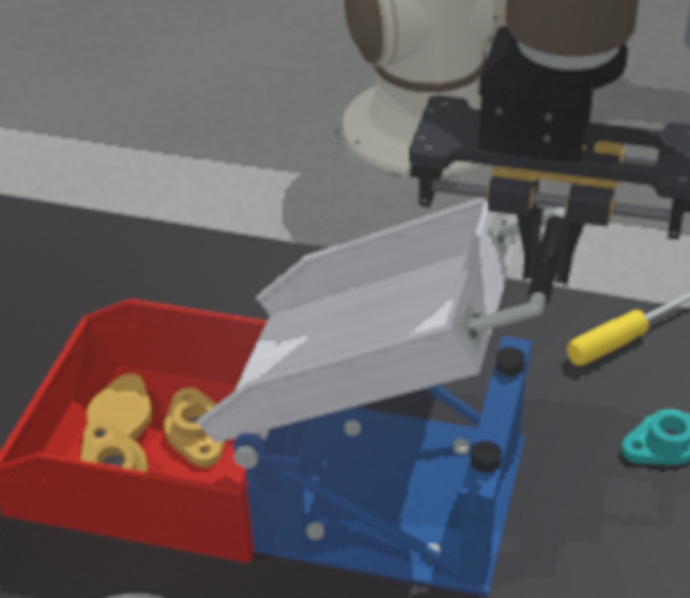

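View pics/t17.png

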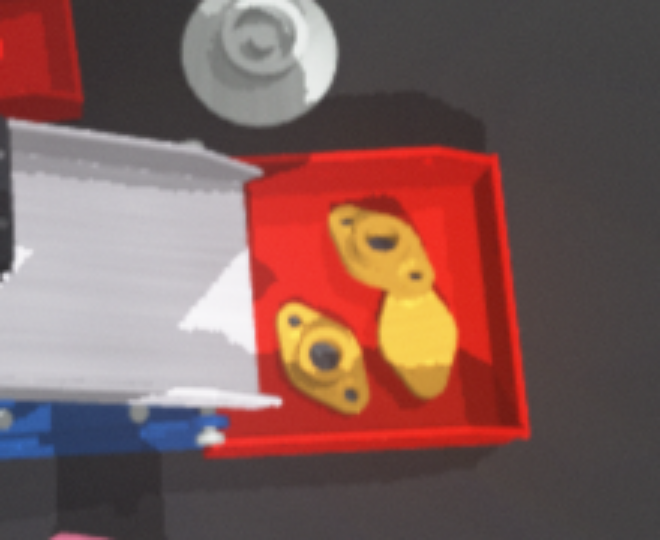

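All three glands lie in the bin. Now I lower slowly along the arc.

```bash
python3 -m creep '[[0,0,0.015,0.034,0,0,0],[0,0,0.038,0.07,0,0,0],[0,0,0.06,0.106,0,0,0],[0,0,0.08,0.144,0,0,0],[0,0,0.099,0.183,0,0,0]]'
python3 - <<'E'
from h import *
s=r.sense();print(s['joint_velocities'].round(1))
t0=np.array([.5579,.2686,.1157])
for th in(.3,.25,.2,.15,.1,.05,0):
  p0=np.arctan2(.03,.255);d=.25676*(np.array([np.cos(p0+th),np.sin(p0+th)])-[np.cos(p0),np.sin(p0)])
  print(th,tool_delta(s,t0+rz(.0285)@np.array([0,d[0],0])+[0,0,d[1]]).round(3))
E
```

```text
time_s: 16.47
tcp_pos: [0.5586, 0.2495, 0.1903]
ee_rot: [[-1.0, -0.028, 0.005], [-0.028, 1.0, 0.01], [-0.005, 0.01, -1.0]]
wrist_force: [-0.4, 4.1, -0.1]
gripper_width: 0.172
[ 5.1  8.4 -8.8  0.6 16.6 -5.2]
0.3 [ 0.    -0.004  0.002]
0.25 [0.001 0.012 0.042]
0.2 [0.001 0.026 0.082]
0.15 [0.001 0.038 0.123]
0.1 [0.001 0.048 0.165]
0.05 [0.002 0.056 0.207]
0 [0.002 0.061 0.249]
```

```bash
python3 -m creep '[[0,0,0.012,0.042,0,0,0],[0,0,0.026,0.082,0,0,0],[0,0.001,0.038,0.123,0,0,0],[0,0.001,0.048,0.165,0,0,0],[0,0.001,0.056,0.207,0,0,0]]'
python3 - <<'E'
from h import *
s=r.sense();print(s['wrist_force'],tool_delta(s,[.5579,.2686,.1157]).round(3))
E
```

```text
time_s: 16.88
tcp_pos: [0.5582, 0.2672, 0.1279]
ee_rot: [[-1.0, -0.029, 0.006], [-0.029, 1.0, 0.01], [-0.006, 0.009, -1.0]]
wrist_force: [-0.9, 4.3, -0.5]
gripper_width: 0.174
[-0.92442516  4.30715354 -0.4986194 ] [0.001 0.004 0.041]
```

```bash
python3 -m creep '[[0,0,0.002,0.015,0,0,0],[0,0,0.003,0.03,0,0,0],[0,0,0.004,0.041,0,0,0],[0,0,0.004,0.041,0,0,0]]'
python3 -m creep '[[0,0,0,0.003,0,0,0],[0,0,0,0.006,0,0,0],[0,0,0,0.006,0,0,0]]'
python3 - <<'E'
from h import *
i=r.capture('scene')[80:340,150:450];cv2.imwrite('pics/s18.png',cv2.resize(i,None,fx=2.3,fy=2.3))
E
```

```text
time_s: 17.22
tcp_pos: [0.5582, 0.2688, 0.1158]
ee_rot: [[-1.0, -0.031, 0.006], [-0.031, 0.999, 0.009], [-0.006, 0.008, -1.0]]
wrist_force: [-1.6, 6.2, 1.1]
gripper_width: 0.171
time_s: 17.47
tcp_pos: [0.5582, 0.2688, 0.1158]
ee_rot: [[-0.999, -0.032, 0.006], [-0.032, 0.999, 0.008], [-0.007, 0.007, -1.0]]
wrist_force: [-4.9, 3.5, 6.2]
gripper_width: 0.17
```

View pics/s18.png

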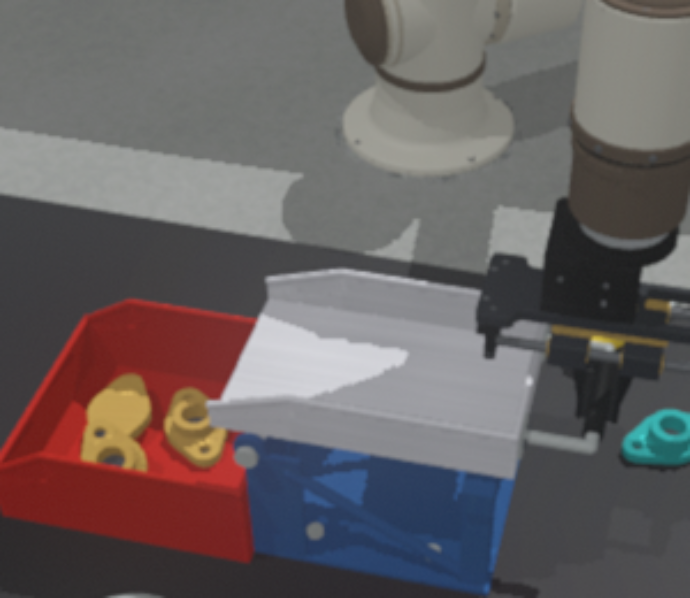

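The tray is on its rest, with a 6 N upward reaction and no further descent. I release and go up.

```bash
python3 -m creep '[[0.5,0,0,0,0,0,0],[0.5,0,0,0,0,0,0],[0.5,0,0,0,0,0,0],[0.5,0,0,0,0,0,0],[0.5,0,0,0,0,0,0]]'
python3 -m creep '[[0.5,0,0,0,0,0,0],[0.5,0,0,-0.05,0,0,0],[0.5,0,0,-0.1,0,0,0],[0.5,0,0,-0.2,0,0,0],[0.5,0,0,-0.3,0,0,0]]'
python3 -m creep '[[0.5,0,0.1,-0.3,0,0,0],[0.5,0,0.2,-0.4,0,0,0],[0.5,0,0.3,-0.4,0,0,0],[0.5,0,0.3,-0.4,0,0,0]]'
python3 -m creep '[[0.5,0,0,0,0,0,0],[0.5,0,0,0,0,0,0],[0.5,0,0,0,0,0,0]]'
python3 - <<'E'
from h import *
s=r.sense();print(s['tcp_pos'],s['wrist_force'],s['time_s'])
i=r.capture('scene');cv2.imwrite('pics/s19.png',i)
i=r.capture('top');cv2.imwrite('pics/t19.png',cv2.resize(i[90:390,140:540],None,fx=2,fy=2))
E
```

```text
time_s: 17.93
tcp_pos: [0.5582, 0.268, 0.1154]
ee_rot: [[-0.999, -0.032, 0.006], [-0.031, 0.999, 0.006], [-0.006, 0.006, -1.0]]
wrist_force: [-0.8, -0.9, 0.6]
gripper_width: 0.449
time_s: 18.35
tcp_pos: [0.5571, 0.2666, 0.2051]
ee_rot: [[-1.0, -0.031, 0.003], [-0.031, 1.0, 0.004], [-0.003, 0.004, -1.0]]
wrist_force: [0.9, -0.2, -0.9]
gripper_width: 0.501
time_s: 18.68
tcp_pos: [0.5545, 0.3575, 0.3296]
ee_rot: [[-0.999, -0.031, 0.008], [-0.031, 0.999, 0.007], [-0.008, 0.007, -1.0]]
wrist_force: [-0.6, 0.4, 0.3]
gripper_width: 0.506
time_s: 18.93
tcp_pos: [0.5541, 0.3569, 0.3285]
ee_rot: [[-1.0, -0.031, 0.006], [-0.031, 1.0, 0.006], [-0.006, 0.006, -1.0]]
wrist_force: [-0.1, -0.6, -0.0]
gripper_width: 0.5
[0.55410456 0.35691968 0.32850255] [-0.13715456 -0.64861617 -0.00099708] 18.9333
```

View pics/s19.png

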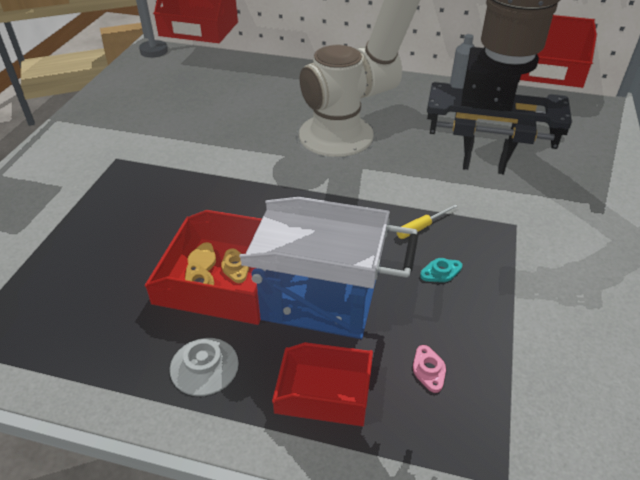

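View pics/t19.png

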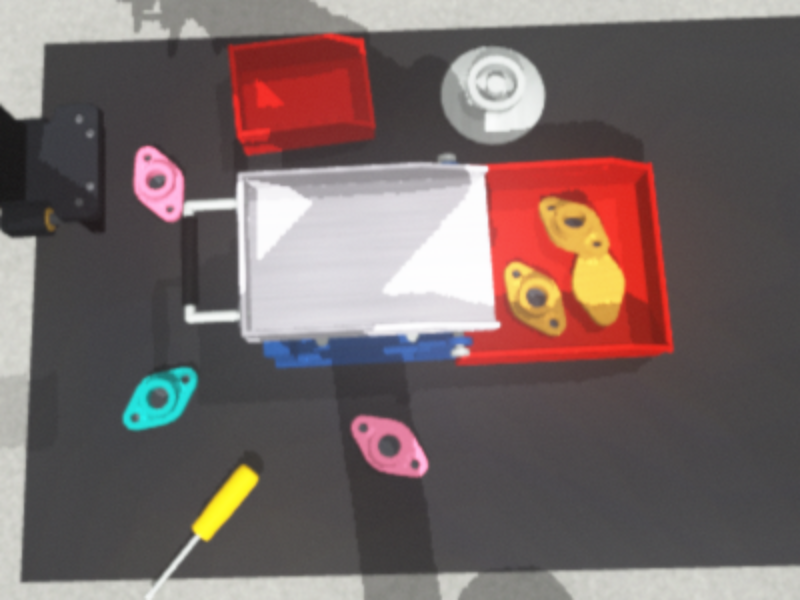

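Scene picture: the tray is back where it started, with its handle at (410,250) as at first. All three bronze glands are in the bin near (200,262), (200,280) and (235,265). The bin is flush with the stand, nothing else has moved, and the gripper is clear.

```bash
python3 -c "
from station import r
print(r.finish_job())"
```

```text
the job is handed in; nothing more can be done
None
```

The job is done and handed in at about 19 s of the 58 s allowed. I slid the bin up against the stand, tipped all three glands into it, lowered the tray onto its rest and let go.

- **Bin:** I gripped its low front wall and dragged it until it met the stand with about 12 N. A fit to the pictures put it 2 mm off centre, about 1 mm from flush and within 0.2° of square. Later pictures show it still against the stand.
- **Tray:** I lifted it by the handle to about 0.54 rad, and the glands slid out into the bin. I lowered it along its arc to the height it started from, where it pushed back with 6 N. After release its handle was at its starting pixel.
- **Last checks:** The final pictures show all three glands lying in the bin. The small bin, impeller, deburring tool and pink and turquoise look-alikes look unmoved, and the gripper is clear with no contact force.
- **What disagreed:** The fingertips sit about 37 mm further back along the tool than stated. Because of that my first grip closed above the bin wall and moved nothing. I measured the offset in the pictures and used it from then on. The closed fingers also read about 15 mm on the 16 mm handle.

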